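# Open the stuck bottles in the wedge rack

## Robot

A 7-joint arm with a two-finger parallel gripper is mounted at the origin on the work surface. World frame = base frame: x ahead of the robot, y to its left, z up, the work surface at z = 0. Lengths are in m, angles in rad, forces in N, time in s.
With the tool pointing down it reaches from about 0.425 to 1.025 m from the base axis. Payload 3.6 kg.
Tool frame: the origin (TCP) lies midway between the tips of the shut fingers; the grasp point (between the pads) lies 19 mm behind it; x points along the fingers, y is the direction in which the jaws open and shut, and the axes are right-handed (so a half turn about x gives the same grasp; the last joint's range is limited). The gripper opens to 85 mm and grips with 20 to 120 N. Pads are 22 mm wide; open, the fingers measure 114 mm over their backs; the gripper's body (76 mm by 85 mm) begins 54 mm behind the grasp point. The pads swing forward as they close: fully open they stand 13 mm farther back than shut.
Start: joints at [-1.407, 0.591, 0.048, 1.609, -0.033, 0.943, -0.034], TCP at [0.185, 0.701, 0.231] pointing down, gripper open.
Joint ranges: [-2.69, 2.69], [-0.47, 2.24], [-1.27, 1.36], [0.19, 2.51], [-1.53, 4.68], [0.08, 2.07], [-3.09, 3.09]. Speed limits (rad/s): [2.57, 2.57, 3.14, 3.14, 3.14, 3.14, 3.14].

## Interface

Orientations are given as a rotation vector (axis times angle).
In Python, from plant import * gives the robot as it stands.
- The arm moves only by the shell command python3 -m handwheel 'ROWS' [FORCE]. ROWS is JSON, a list of rows, each a list of 3 entries, a list of its own where there are three numbers: the shift along the tool's x, y, z in mm, then the turn about the tool's x in degrees, then the opening in per cent of the stroke, from 0 (shut) to 100 (fully open). In form: [[[tx, ty, tz], turn, jaw], ...]. A call has 1 to 8 rows; each row shifts and turns the commanded pose from where the row before left it, along the tool's axes as they then stand; what a row does not reach is not made up. A row lasts 1/12 s, in which the tool goes at most 41.7 mm and 7.16 degrees, less where a joint would pass 70% of its speed; a pose out of reach is approached as far as the arm can. A call with a gripper value outside its range is refused whole. The fingers move at their own pace and stop on an object; FORCE is the grip in N (left out, the last holds). Time passes only in rows, so rows that do not move let the fingers close. It gives the time, the measured TCP pose, the force and the opening at its end, in the units of the state.
- get_state(): the state, without advancing time (a new reading comes with each control period).
- read_camera(name): name is "scene" or "top" or "wrist"; returns a dict with "color" (400x640x3 uint8, red, green, blue), "fov_y" (degrees; the focal length in pixels is half the picture's height over the tangent of half this angle, whatever the lens; pixels are square), "cx", "cy" (the principal point, pixels), "world_from_camera" (4x4, takes a point from camera to world coordinates). Camera axes: x right, y down, z forward; pixel columns grow to the right and rows downward; lengths in m; the calibration is good to about 2 mm. A picture is of the moment at which its call begins. There is no depth.
- close_job(): hands the job in, once; it reports no verdict.
The state is a dict: "t": time; "qpos": joint angles; "qd": joint speeds; "joint_torque": joint torques, N m; "eef_pos": TCP position; "eef_rot": TCP orientation; "force": force on the tool from outside, world axes, zero at the start; "moment": the same for the moment, N m; "opening": finger opening in m.
Only numpy, scipy, OpenCV 4.12 (cv2) and the standard library are available. Lean on these libraries where they do the work, as an engineer would, in place of code of your own. Each camera call takes 0.05 s, during which the arm holds its last target. There are 200 camera calls.

## Task

The bottles in the opening rack have come back with swollen stoppers stuck in some of their necks. Set the wooden wedge thin end first into the bay beside the jaw and drive it fully home so that the row is locked tight; then work every stopper out by twisting it back and forth while pulling gently, without hoisting or tipping any bottle, and put all the stoppers in the steel pan. Leave the bottles standing in the locked rack and the other things on the bench where they are.

Things in the scene. Friction and masses are not known exactly. Their poses are not given: they have to be found in the camera images.
- rack: fixed beech bottle-opening rack. Origin: underside, below the middle of the bottle row. y along the row (world +y, plus yaw), x away from the robot. Base 12 mm thick; the row stands between two rails (tops 67 mm above the bench). A sprung rubber stop closes the +y end, a sliding jaw the -y end; beyond the jaw is the wedge bay, then a fixed cheek
- bay_home (a point): where the wedge's middle lies when home; its axes are the rack's. The bay lies between the white-lined jaw and cheek (leaning faces, 67 mm tall), open to the front (-x) and above, floor 20 mm below this point, back rail 60 mm behind it in +x. Jaw and cheek begin 6 mm (cheek 19 mm) on its -x side, so the wedge's thick end stands out in front over a board
- bay_entry (a point): where the wedge's middle lies when set down into the slack bay from above, thin end to +x, with 1 to 2 mm to spare each side. 51 mm to -x of bay_home and about 4 mm to -y; axes as the rack's. From here it is driven along +x (and 4 mm to +y) till its tip meets the back rail; takes 20 to 30 N towards the end; it pushes the jaw 9 mm to +y and then stays wedged
- stop_pad (a joint): how far the sprung rubber stop at the +y end of the row is pressed back, m; 0 with the row slack, about 0.004 to 0.005 with the wedge home (spring 4 N per mm)
- jaw (a joint): how far the sliding jaw has moved along the rack's +y from its slack place, m; about 0.009 with the wedge home
- wedge_mid (a point): middle of the loose brown hardwood wedge, half-way up (20 mm above its underside). 120 mm long (x axis, points to the thin end), 40 mm high, 12 mm thick (y) at the thin end and 40 mm at the thick end, symmetric; 90 g. It lies flat on the bench at the start. Mid-length thickness 26 mm, 35 mm at 20 mm from the thick end
- pan: fixed stainless pan for the stoppers, 176 (x) x 108 (y) x 65 mm high, walls 3 mm, open on top. Origin: middle of its underside
- bottle1_lip (a point): centre of the mouth of amber bottle 1 in the rack (1 at the +y end, 4 next to the jaw). Bottle 62 mm wide, 178 mm tall, 0.3 kg, neck 30 mm wide at the lip; lip 190 mm above the bench. Bottle centres lie about 63 mm apart. z axis up, out of the mouth
- bottle2_lip (a point): centre of the mouth of amber bottle 2 in the rack (1 at the +y end, 4 next to the jaw). Bottle 62 mm wide, 178 mm tall, 0.3 kg, neck 30 mm wide at the lip; lip 190 mm above the bench. Bottle centres lie about 63 mm apart. z axis up, out of the mouth
- bottle3_lip (a point): centre of the mouth of amber bottle 3 in the rack (1 at the +y end, 4 next to the jaw). Bottle 62 mm wide, 178 mm tall, 0.3 kg, neck 30 mm wide at the lip; lip 190 mm above the bench. Bottle centres lie about 63 mm apart. z axis up, out of the mouth
- bottle4_lip (a point): centre of the mouth of amber bottle 4 in the rack (1 at the +y end, 4 next to the jaw). Bottle 62 mm wide, 178 mm tall, 0.3 kg, neck 30 mm wide at the lip; lip 190 mm above the bench. Bottle centres lie about 63 mm apart. z axis up, out of the mouth
- stopper1_head (a point): middle of the head of stopper 1 (None if absent): dark wood, 32 mm across, 20 mm high, its underside on the lip of bottle 1; below it a cork plug, 19 mm across, 26 mm long, stuck in the neck. A straight pull (under 50 N) hoists the bottle, a push reseats it. Turning takes 0.45 N m; while turned at 1 rad/s it creeps up 2 to 3 mm/s at 10 to 20 N, free after 26 mm. z from plug to head; 25 g
- stopper2_head (a point): middle of the head of stopper 2 (None if absent): dark wood, 32 mm across, 20 mm high, its underside on the lip of bottle 2; below it a cork plug, 19 mm across, 26 mm long, stuck in the neck. A straight pull (under 50 N) hoists the bottle, a push reseats it. Turning takes 0.45 N m; while turned at 1 rad/s it creeps up 2 to 3 mm/s at 10 to 20 N, free after 26 mm. z from plug to head; 25 g
- stopper3_head (a point): middle of the head of stopper 3 (None if absent): dark wood, 32 mm across, 20 mm high, its underside on the lip of bottle 3; below it a cork plug, 19 mm across, 26 mm long, stuck in the neck. A straight pull (under 50 N) hoists the bottle, a push reseats it. Turning takes 0.45 N m; while turned at 1 rad/s it creeps up 2 to 3 mm/s at 10 to 20 N, free after 26 mm. z from plug to head; 25 g
- stopper4_head (a point): middle of the head of stopper 4 (None if absent): dark wood, 32 mm across, 20 mm high, its underside on the lip of bottle 4; below it a cork plug, 19 mm across, 26 mm long, stuck in the neck. A straight pull (under 50 N) hoists the bottle, a push reseats it. Turning takes 0.45 N m; while turned at 1 rad/s it creeps up 2 to 3 mm/s at 10 to 20 N, free after 26 mm. z from plug to head; 25 g
- empty_a: bystander: empty amber bottle, 62 mm wide, 178 mm tall, standing. Origin at its underside
- empty_b: bystander: empty amber bottle, 62 mm wide, 178 mm tall, standing. Origin at its underside
- cap_tin: bystander: green tin, 88 mm wide, 82 mm tall. Origin at its underside
- tape: bystander: roll of tape lying flat, 90 mm wide, 45 mm high. Origin at its underside
- beaker: bystander: clear beaker, 70 mm wide, 95 mm tall. Origin at its underside
- opener: bystander: flat steel opener, 130 mm long along its x, 36 mm wide, 8 mm high, on the bench in front of the rack. Origin at its underside
Mind the look-alikes: they are no part of the job. Leave any purple or yellow look-alike of the part that bears stopper1_head alone. Leave any purple look-alike of the part that bears stopper3_head alone.

How it is judged:
By the outcome, as a careful person would: the job done as asked, in the order asked, and still so for the second after the job is handed in, with the robot touching nothing.
Of stopper1, stopper2, stopper3, stopper4 only 3 to 4 are there at a start; the rules pass over those that are not, and their reading is None.
At some moment in a run one of wedge may be knocked a few centimetres aside while the robot is not near it.
Once in a run the grip may slacken for a moment while it holds something.
It also fails if it takes over 210 s, if anything falls off the work surface, if the arm or the gripper's body presses on something with over 40 N, if the wrist force passes 120 N, or if a joint passes its speed limit or range.

## Working session

There is one attempt and no reset: what is moved stays moved. The work goes in short steps, Python scripts to look and compute and a shell command to move; the robot and the scene stay as the last step left them, time stands still between calls to the robot, and variables do not carry over. Pictures are saved under pics/ and viewed, about 12 in all and at most 16, crops included, and the job is handed in when it is done.

```bash
ls; mkdir -p pics; cat > h.py <<'E'
from plant import *
import numpy as np, cv2
from scipy.spatial.transform import Rotation as R
def ray(c,u,v):
    f=c["color"].shape[0]/2/np.tan(np.radians(c["fov_y"])/2)
    T=np.array(c["world_from_camera"]); d=T[:3,:3]@np.array([(u-c["cx"])/f,(v-c["cy"])/f,1]); return T[:3,3],d
def onz(c,u,v,z):
    o,d=ray(c,u,v); return o+d*(z-o[2])/d[2]
def proj(c,p):
    f=c["color"].shape[0]/2/np.tan(np.radians(c["fov_y"])/2)
    T=np.array(c["world_from_camera"]); q=T[:3,:3].T@(np.array(p)-T[:3,3]); return np.array([c["cx"]+f*q[0]/q[2],c["cy"]+f*q[1]/q[2]])
def snap(n,fn,crop=None,scale=1):
    c=read_camera(n); im=c["color"][:,:,::-1]
    np.save("pics/"+fn+".npy",c,allow_pickle=True)
    if crop: x0,y0,x1,y1=crop; im=im[y0:y1,x0:x1]
    if scale!=1: im=cv2.resize(im,None,fx=scale,fy=scale,interpolation=cv2.INTER_CUBIC)
    cv2.imwrite("pics/"+fn+".png",im); return c
def load(fn): return np.load("pics/"+fn+".npy",allow_pickle=True).item()
E
python3 - <<'E'
from h import *
for n in ("scene","top","wrist"):
    c=snap(n,n+"0"); print(n,c["fov_y"],c["cx"],c["cy"],np.round(c["world_from_camera"],3).tolist())
s=get_state(); print(s); print(R.from_rotvec(s["eef_rot"]).as_matrix().round(3))
E
```

```text
pics
scene 45.02095518136282 326.1403796757481 198.28038040014434 [[-0.754, 0.45, -0.479, 1.153], [0.657, 0.52, -0.546, 0.613], [0.004, -0.726, -0.687, 0.915], [0.0, 0.0, 0.0, 1.0]]
top 44.395584763880954 320.391958968154 210.394251664268 [[-0.031, -0.972, 0.232, 0.313], [-1.0, 0.029, -0.012, -0.003], [0.005, -0.232, -0.973, 1.417], [0.0, 0.0, 0.0, 1.0]]
wrist 58.89110505726761 309.545918361524 193.71890986435488 [[0.254, 0.926, 0.281, 0.112], [0.967, -0.242, -0.076, 0.718], [-0.002, 0.291, -0.957, 0.374], [0.0, 0.0, 0.0, 1.0]]
{'t': 0.15, 'qpos': array([-1.40646   ,  0.59191849,  0.04830323,  1.60953245, -0.03331554,
        0.94271911, -0.0337003 ]), 'qd': array([ 0.00126383, -0.00339797, -0.00064694, -0.00378539, -0.00011295,
       -0.00046463,  0.00274282]), 'joint_torque': array([ 3.01394837e-03, -5.49245346e+01,  1.54957563e+00, -1.98454231e+01,
        9.53806448e-03,  5.65527793e-03,  1.89876420e-05]), 'eef_pos': array([0.18468035, 0.70041129, 0.23039426]), 'eef_rot': array([ 0.20095651,  1.56145423, -0.20373783]), 'force': array([ 0.28312504, -0.88538372,  0.46749209]), 'moment': array([ 0.02550833, -0.03080527, -0.01800707]), 'opening': 0.08522992683483664}
[[-0.     0.255  0.967]
 [-0.002  0.967 -0.255]
 [-1.    -0.002  0.   ]]
```

View pics/scene0.png

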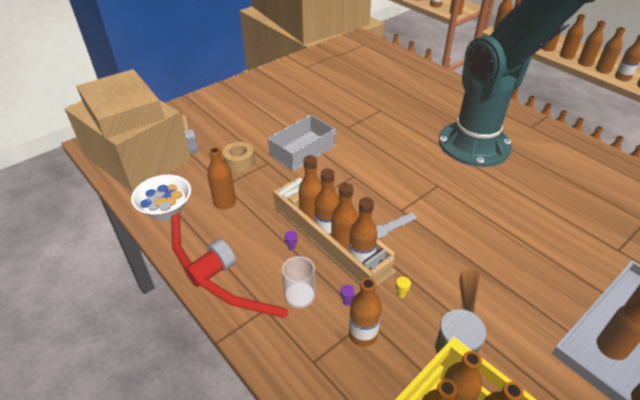

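View pics/top0.png

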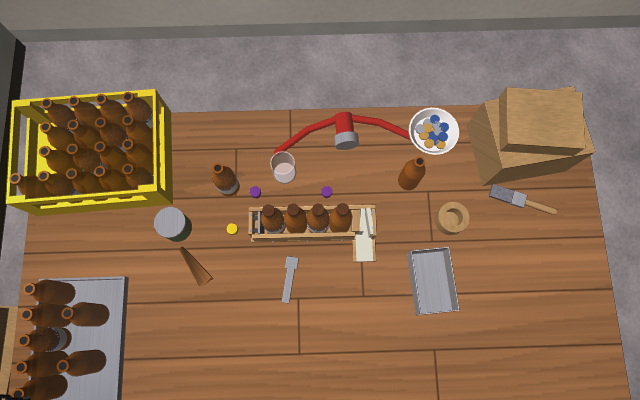

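The scene view shows the rack with four bottles (dark stoppers on several), the pan at (302,143), and purple and yellow stopper look-alikes at (291,240), (347,295) and (403,287). In the top view, the wedge is at (196,266), the rack spans x 250–375 with the bay and board at its right end (364,235), and the pan is at (433,281). The other bystanders are the tin at (172,224) and the opener at (290,280).

```bash
python3 - <<'E'
from h import *
c=load("top0"); im=c["color"][:,:,::-1]
a=cv2.resize(im[195:270,240:385],None,fx=5.5,fy=5.5,interpolation=cv2.INTER_CUBIC)
b=cv2.resize(im[235:295,160:240],None,fx=3,fy=3,interpolation=cv2.INTER_CUBIC)
s=load("scene0")["color"][150:290,265:405,::-1]; s=cv2.resize(s,None,fx=1.3,fy=1.3)
o=np.zeros((600,798,3),np.uint8); o[:a.shape[0],:a.shape[1]]=a[:,:798]; o[415:415+b.shape[0],:b.shape[1]]=b; o[415:415+s.shape[0],300:300+s.shape[1]]=s
cv2.imwrite("pics/c1.png",o)
for n,u,v,z in [("wedge",196,266,.03),("rackL",250,222,.067),("rackR",375,222,.067),("pan",433,281,.04),("opener",290,280,.01),("tin",172,222,.08),("s1?",270,212,.2),("s4?",343,211,.2)]:
    print(n,onz(c,u,v,z).round(3))
# wedge contour: dark-brown segmentation
hsv=cv2.cvtColor(im,cv2.COLOR_BGR2HSV)
print(hsv[266,196],hsv[260,190],hsv[280,205],hsv[255,210],hsv[275,230])
E
```

```text
wedge [0.492 0.337 0.03 ]
rackL [0.607 0.179 0.067]
rackR [ 0.597 -0.172  0.067]
pan [ 0.429 -0.328  0.04 ]
opener [0.447 0.073 0.01 ]
tin [0.611 0.395 0.08 ]
s1? [0.603 0.111 0.2  ]
s4? [ 0.6   -0.075  0.2  ]
[ 13 150 107] [ 13 145  93] [ 13 154 142] [ 13 137 149] [ 13 139 161]
```

View pics/c1.png

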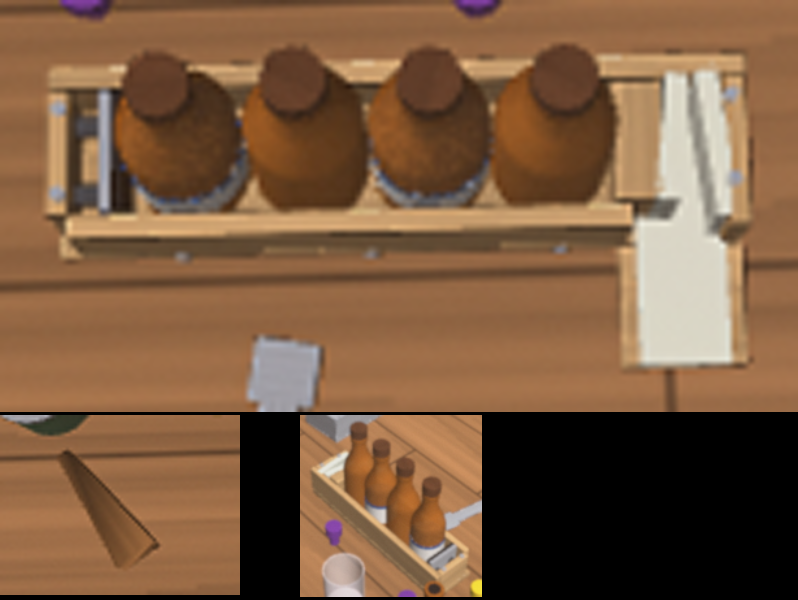

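All four stoppers are present: dark heads on bottles 1 to 4 at top-view pixels ≈(268,210), (293,209), (318,209) and (343,209).

Look-alikes for each part:
- **Stoppers:** purple at (255,191) and (326,191), yellow at (232,229). I'm not touching any of these.
- **Wedge:** the only brown wedge is at (196,266), thin end at about (182,248). The red tool, the opener and the brush are clearly different.

Next I turn the tool and hover over the wedge.

```bash
cat >> h.py <<'E'
def to(p,ang=None):
    """shift in mm in current tool axes to world point p (TCP); ang = wanted heading of tool z (deg)"""
    s=get_state(); M=R.from_rotvec(s["eef_rot"]).as_matrix()
    h=np.degrees(np.arctan2(M[1,2],M[0,2])); d=(np.array(p)-s["eef_pos"])*1000
    print("t %.1f pos %s heading %.2f xdir %s"%(s["t"],s["eef_pos"].round(4),h,M[:,0].round(3)))
    print("now-axes shift",(M.T@d).round(1), "" if ang is None else "turn %.2f"%-(ang-h))
    if ang is not None:
        a=np.radians(ang); N=np.array([[0,-np.sin(a),np.cos(a)],[0,np.cos(a),np.sin(a)],[-1,0,0]]); print("after-turn shift",(N.T@d).round(1))
E
python3 -m handwheel '[[[0,0,0],-6.4,100],[[0,0,0],-6.4,100],[[0,0,0],-6.4,100],[[0,0,0],-6.4,100],[[0,0,0],-6.4,100],[[0,0,0],-6.4,100],[[0,0,0],-6.4,100],[[0,-39,3],-6.4,100]]' 
python3 -m handwheel '[[[0,-39,3],0,100],[[0,-39,3],0,100],[[0,-39,3],0,100],[[0,-39,3],0,100],[[0,-39,3],0,100],[[0,-39,3],0,100],[[0,-39,3],0,100],[[0,-39,3],0,100]]'
python3 -m handwheel '[[[0,-39,3],0,100],[[0,-39,3],0,100],[[0,-39,3],0,100],[[0,-6,0],0,100],[[0,0,0],0,100],[[0,0,0],0,100]]' 
python3 - <<'E'
from h import *
to([.46,.33,.2],36)
c=snap("wrist","w1"); 
E
```

```text
t: 0.82
eef_pos: [0.1988, 0.6751, 0.2312]
eef_rot: [-0.503, 1.513, 0.517]
force: [-0.5, 0.4, 0.6]
opening: 0.0855
t: 1.48
eef_pos: [0.4125, 0.4302, 0.2312]
eef_rot: [-0.498, 1.513, 0.498]
force: [0.9, 0.6, 0.2]
opening: 0.0853
t: 1.98
eef_pos: [0.4916, 0.3383, 0.2311]
eef_rot: [-0.497, 1.514, 0.497]
force: [-0.2, -0.3, 0.2]
opening: 0.0851
t 2.0 pos [0.4916 0.3383 0.2311] heading 36.36 xdir [-0.001  0.    -1.   ]
now-axes shift [ 31.1  12.1 -30.4] turn 0.36
after-turn shift [ 31.1  11.9 -30.5]
```

View pics/w1.png

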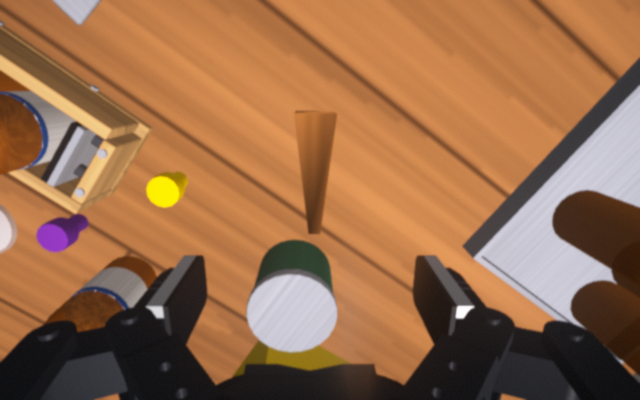

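The wrist view shows the wedge's thick edge at (296–336,112) and its thin end at (309–320,233), pointing at the tin, nearly in line with the tool.

```bash
python3 - <<'E'
from h import *
c=load("w1"); im=c["color"]
for r in (112,118,150,190,228): print(r,im[r,285:350:3,0].tolist())
for r in range(106,120,1): print(r,im[r,315].tolist(),im[r,300].tolist(),end=" ")
for p in [(296,112),(336,112),(309,233),(321,233)]: print(p,onz(c,*p,.04).round(4))
a=(onz(c,296,112,.04)+onz(c,336,112,.04))/2; b=(onz(c,309,233,.04)+onz(c,321,233,.04))/2
print(np.linalg.norm(b-a),np.degrees(np.arctan2(b[1]-a[1],b[0]-a[0])),(a+b)/2)
E
```

```text
112 [211, 212, 212, 194, 159, 163, 168, 176, 181, 183, 185, 184, 185, 185, 186, 184, 181, 194, 201, 199, 202, 204]
118 [207, 209, 210, 205, 200, 199, 194, 184, 178, 186, 184, 173, 161, 154, 154, 155, 150, 174, 206, 203, 201, 199]
150 [211, 215, 218, 221, 215, 171, 167, 156, 150, 153, 152, 139, 129, 126, 126, 145, 207, 209, 209, 211, 211, 212]
190 [211, 209, 205, 203, 200, 195, 149, 113, 111, 109, 104, 98, 109, 130, 202, 209, 212, 211, 211, 214, 219, 223]
228 [203, 198, 186, 181, 184, 187, 189, 182, 80, 88, 101, 118, 131, 150, 186, 205, 211, 212, 211, 210, 208, 204]
106 [201, 132, 77] [212, 140, 81] 107 [201, 131, 75] [212, 139, 80] 108 [202, 132, 75] [213, 140, 83] 109 [199, 130, 75] [205, 135, 79] 110 [187, 120, 68] [183, 118, 67] 111 [179, 112, 59] [158, 98, 54] 112 [185, 114, 57] [163, 99, 49] 113 [188, 116, 57] [187, 115, 56] 114 [188, 115, 57] [199, 124, 61] 115 [187, 115, 57] [200, 124, 61] 116 [186, 116, 57] [201, 126, 63] 117 [185, 114, 56] [198, 124, 61] 118 [184, 113, 57] [199, 123, 60] 119 [183, 112, 56] [197, 122, 60] (296, 112) [0.4567 0.2968 0.04  ]
(336, 112) [0.4348 0.3265 0.04  ]
(309, 233) [0.5467 0.378  0.04  ]
(321, 233) [0.5394 0.3879 0.04  ]
0.12064876485890273 36.23528476427321 [0.49435973 0.34731053 0.04      ]
```

```bash
python3 - <<'E'
from h import *
to([.458,.3207,.006],36.2)
E
```

```text
t 2.0 pos [0.4907 0.3396 0.2312] heading 36.51 xdir [-0.001  0.001 -1.   ]
now-axes shift [225.2   4.  -37.5] turn 0.31
after-turn shift [225.2   4.1 -37.6]
```

```bash

python3 -m handwheel '[[[5,4,-37.6],0.3,80],[[38,0,0],0,80],[[38,0,0],0,80],[[38,0,0],0,80],[[38,0,0],0,80],[[38,0,0],0,80],[[24,0,0],0,80],[[6,0,0],0,80]]' 60
python3 -m handwheel '[[[0,0,0],0,30],[[0,0,0],0,30],[[0,0,0],0,30],[[0,0,0],0,30],[[0,0,0],0,30],[[0,0,0],0,30]]' 60
python3 - <<'E'
from h import *
c=snap("wrist","w2"); to([.458,.3207,.006],36.2)
E
```

```text
t: 2.7
eef_pos: [0.4551, 0.3203, 0.0024]
eef_rot: [-0.499, 1.52, 0.497]
force: [-0.9, -0.3, -0.3]
opening: 0.0682
t: 3.2
eef_pos: [0.4601, 0.3201, 0.0079]
eef_rot: [-0.493, 1.511, 0.494]
force: [-1.0, -0.5, 7.6]
opening: 0.0376
t 3.2 pos [0.4601 0.3201 0.0079] heading 36.13 xdir [ 0.002  0.002 -1.   ]
now-axes shift [ 1.9  1.7 -1.3] turn -0.07
after-turn shift [ 1.9  1.7 -1.3]
```

View pics/w2.png

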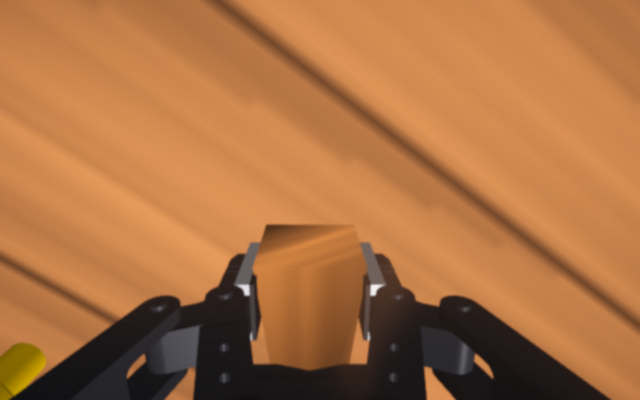

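The wedge's thick end sits between the pads with its end face at (265–355,225), about 4 mm past them. The 7.6 N upward force says the fingertips touch the bench, so I ease up a little, squeeze and lift.

```bash

python3 -m handwheel '[[[-2,0,0],0,25],[[0,0,0],0,25],[[0,0,0],0,25],[[-10,0,0],0,25],[[-30,0,0],0,25],[[-40,0,0],0,25],[[-40,0,0],0,25],[[-38,0,0],0,25]]' 100
python3 - <<'E'
from h import *
s=get_state(); print(s["opening"],s["force"],s["eef_pos"])
# rack geometry from initial top view: strong corners on scaled crop c1 -> px = 240+u/5.5, 195+v/5.5
c=load("top0")
P=lambda u,v,z: onz(c,240+u/5.5-.4,195+v/5.5-.4,z).round(4)
for n,u,v,z in [("back rail far edge L",50,70,.067),("back rail far R",745,57,.067),("front rail front edge L",65,225,.067),("front rail front edge R",632,207,.067),
 ("jaw front L",618,198,.067),("jaw front R at white",665,200,.067),("jaw back R",667,75,.067),("cheek front inner",720,222,.067),("cheek back inner",697,72,.067),
 ("cheek front outer",745,222,.067),("board -x L",622,366,.02),("board -x R",748,364,.02),("white -x L",638,363,.012),("white -x R",733,362,.012)]: print(n,P(u,v,z))
for i,(u,v) in enumerate([(155,85),(292,81),(429,81),(565,79)]): print("stopper",i+1,P(u,v,.21))
E
```

```text
t: 3.92
eef_pos: [0.4588, 0.3188, 0.1684]
eef_rot: [-0.494, 1.514, 0.494]
force: [1.1, 0.5, -0.9]
opening: 0.0363
0.0363293241814374 [ 1.14868577  0.53918641 -0.94903506] [0.45876434 0.31880313 0.16842054]
back rail far edge L [0.6496 0.1832 0.067 ]
back rail far R [ 0.6459 -0.1752  0.067 ]
front rail front edge L [0.5682 0.1754 0.067 ]
front rail front edge R [ 0.5689 -0.1132  0.067 ]
jaw front L [ 0.5738 -0.1062  0.067 ]
jaw front R at white [ 0.5721 -0.1301  0.067 ]
jaw back R [ 0.6376 -0.1344  0.067 ]
cheek front inner [ 0.5599 -0.1576  0.067 ]
cheek back inner [ 0.6387 -0.15    0.067 ]
cheek front outer [ 0.5595 -0.1703  0.067 ]
board -x L [ 0.494  -0.1079  0.02  ]
board -x R [ 0.4931 -0.1734  0.02  ]
white -x L [ 0.4964 -0.1169  0.012 ]
white -x R [ 0.4954 -0.1666  0.012 ]
stopper 1 [0.6054 0.1153 0.21  ]
stopper 2 [0.6054 0.0523 0.21  ]
stopper 3 [ 0.6036 -0.0108  0.21  ]
stopper 4 [ 0.6027 -0.0734  0.21  ]
```

```bash

python3 -m handwheel '[[[0,0,0],6.13,25],[[0,0,0],6.13,25],[[0,0,0],6.13,25],[[0,0,0],6.13,25],[[0,0,0],6.13,25],[[0,0,0],6.13,25],[[0,-20,0],0,25],[[0,-38,0],0,25]]' 
python3 -m handwheel '[[[0,-39,0],0,25],[[0,-39,0],0,25],[[0,-39,0],0,25],[[0,-39,0],0,25],[[0,-39,0],0,25],[[0,-39,0],0,25],[[0,-39,0],0,25],[[0,-39,0],0,25]]'
python3 -m handwheel '[[[0,-39,0],0,25],[[0,-39,0],0,25],[[0,-39,0],0,25],[[0,-25,0],0,25],[[0,-10,0],0,25],[[0,0,0],0,25],[[0,0,0],0,25],[[0,0,0],0,25]]'
python3 - <<'E'
from h import *
c=snap("wrist","w3"); to([.44,-.22,.168],-.7)
E
```

```text
t: 4.58
eef_pos: [0.4586, 0.2666, 0.1671]
eef_rot: [0.006, 1.568, 0.001]
force: [0.7, 0.1, -1.7]
opening: 0.0363
t: 5.25
eef_pos: [0.4543, -0.0525, 0.1668]
eef_rot: [0.009, 1.571, -0.009]
force: [0.2, 0.1, -1.8]
opening: 0.0365
t: 5.92
eef_pos: [0.4532, -0.2004, 0.1663]
eef_rot: [0.008, 1.571, -0.005]
force: [-0.1, 0.5, -0.7]
opening: 0.0364
t 6.0 pos [ 0.4533 -0.2002  0.1663] heading -0.44 xdir [-0.001  0.001 -1.   ]
now-axes shift [ -1.8 -19.9 -13.2] turn 0.26
after-turn shift [ -1.7 -20.  -13.1]
```

View pics/w3.png

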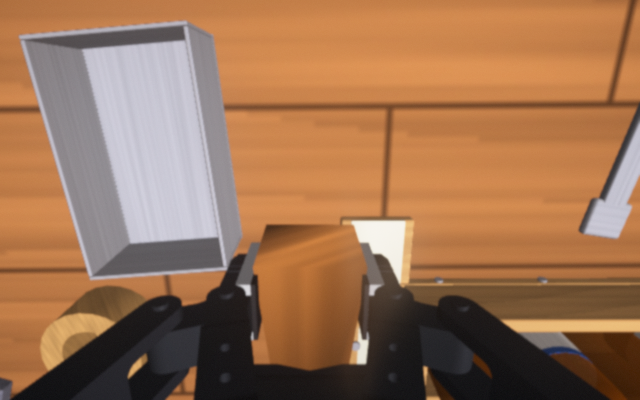

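The camera can't see ahead of the fingers from here; it shows only the pan and the near board edge at (345–410,218). I raise the wedge clear of everything and move forward so the camera looks at the bay.

```bash

python3 -m handwheel '[[[-35,0,0],0.3,25],[[0,6,35],0,25],[[0,6,38],0,25],[[0,0,37],0,25],[[0,0,0],0,25],[[0,0,0],0,25],[[0,0,0],0,25]]' 
python3 - <<'E'
from h import *
c=snap("wrist","w4"); to([.44,-.22,.168],-.7)
im=c["color"][:,:,::-1][130:330,220:540]; cv2.imwrite("pics/w4c.png",cv2.resize(im,None,fx=2.5,fy=2.5,interpolation=cv2.INTER_CUBIC))
E
```

```text
t: 6.55
eef_pos: [0.5626, -0.1905, 0.2007]
eef_rot: [0.011, 1.573, -0.01]
force: [-0.1, -0.6, -1.0]
opening: 0.0366
t 6.6 pos [ 0.5619 -0.1911  0.2007] heading -0.86 xdir [-0.003  0.001 -1.   ]
now-axes shift [  33.   -30.7 -121.4] turn -0.16
after-turn shift [  32.7  -30.4 -121.5]
```

View pics/w4c.png

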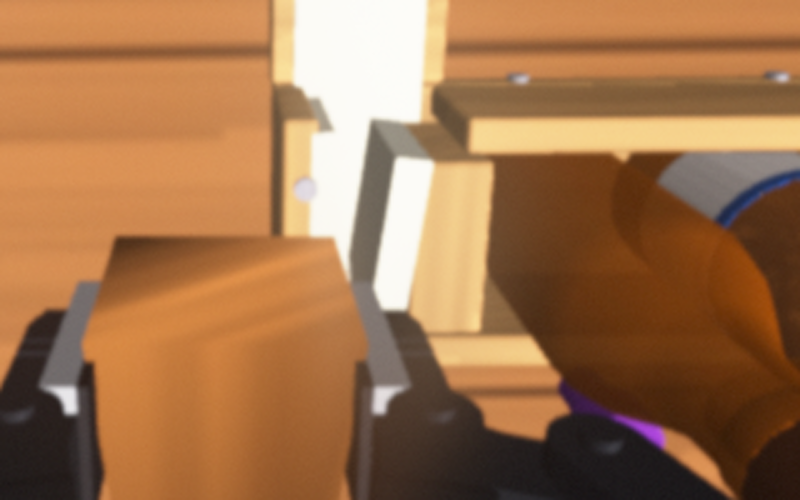

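The crop shows the bay well. The jaw lining's top-front inner corner is at crop (395,155) with its foot at (372,122). The cheek lining's front face (grey) has its top-front inner corner at about (332,130). The white floor board spans columns 293–422.

```bash
python3 - <<'E'
from h import *
c=load("w4")
im=c["color"][:,:,::-1][160:260,310:420]
P=lambda u,v,z: onz(c,220+u/2.5-.3,130+v/2.5-.3,z).round(4)
for n,u,v,z in [("jaw lin TF in",395,155,.067),("jaw lin BF in",372,122,.012),("jaw lin BF in z20",372,122,.02),("jaw lin top back in",375,308,.067),("jaw wood TF R",493,160,.067),("jaw wood TB R",482,330,.067),
 ("cheek lin TF in",332,130,.067),("cheek lin BF in",322,97,.012),("cheek wood TF in",315,120,.067),("cheek wood out",283,122,.067),("board L edge",271,10,.02),("board R edge",447,10,.02),("floor L",293,10,.012),("floor R",424,10,.012),("rail front top",470,150,.067),("rail far R",800,152,.067)]: print(n,P(u,v,z))
g=cv2.createCLAHE(8,(4,4)).apply(cv2.cvtColor(im,cv2.COLOR_BGR2GRAY)); cv2.imwrite("pics/w4d.png",cv2.resize(g,None,fx=7,fy=6,interpolation=cv2.INTER_CUBIC))
print(c["color"][186,335:385].sum(1).tolist()); print(c["color"][200,335:385].sum(1).tolist()); print(c["color"][215,335:385].sum(1).tolist())
E
```

```text
jaw lin TF in [ 0.5704 -0.1359  0.067 ]
jaw lin BF in [ 0.5733 -0.1345  0.012 ]
jaw lin BF in z20 [ 0.5712 -0.1358  0.02  ]
jaw lin top back in [ 0.6252 -0.1404  0.067 ]
jaw wood TF R [ 0.5725 -0.1038  0.067 ]
jaw wood TB R [ 0.6341 -0.103   0.067 ]
cheek lin TF in [ 0.5617 -0.1566  0.067 ]
cheek lin BF in [ 0.5632 -0.154   0.012 ]
cheek wood TF in [ 0.5583 -0.1622  0.067 ]
cheek wood out [ 0.5588 -0.1725  0.067 ]
board L edge [ 0.5288 -0.1741  0.02  ]
board R edge [ 0.5296 -0.11    0.02  ]
floor L [ 0.5299 -0.1654  0.012 ]
floor R [ 0.5305 -0.1166  0.012 ]
rail front top [ 0.569  -0.1115  0.067 ]
rail far R [ 0.5711 -0.0038  0.067 ]
[575, 592, 596, 592, 591, 588, 590, 593, 607, 665, 726, 743, 745, 747, 745, 747, 746, 747, 747, 747, 747, 749, 749, 749, 749, 749, 749, 749, 750, 749, 730, 627, 427, 327, 310, 302, 306, 312, 340, 376, 412, 429, 432, 432, 429, 427, 433, 427, 429, 423]
[578, 599, 592, 587, 580, 577, 566, 577, 602, 664, 719, 739, 743, 744, 743, 745, 745, 745, 745, 745, 746, 747, 747, 747, 747, 748, 749, 746, 722, 591, 402, 320, 311, 310, 306, 305, 299, 299, 301, 300, 327, 460, 664, 735, 749, 750, 750, 750, 750, 750]
[584, 595, 593, 588, 585, 587, 587, 593, 633, 699, 732, 740, 742, 742, 743, 743, 742, 743, 743, 743, 743, 744, 745, 745, 745, 734, 679, 498, 358, 318, 313, 312, 303, 304, 298, 302, 299, 306, 369, 561, 717, 746, 749, 749, 749, 749, 750, 750, 750, 750]
```

View pics/w4d.png

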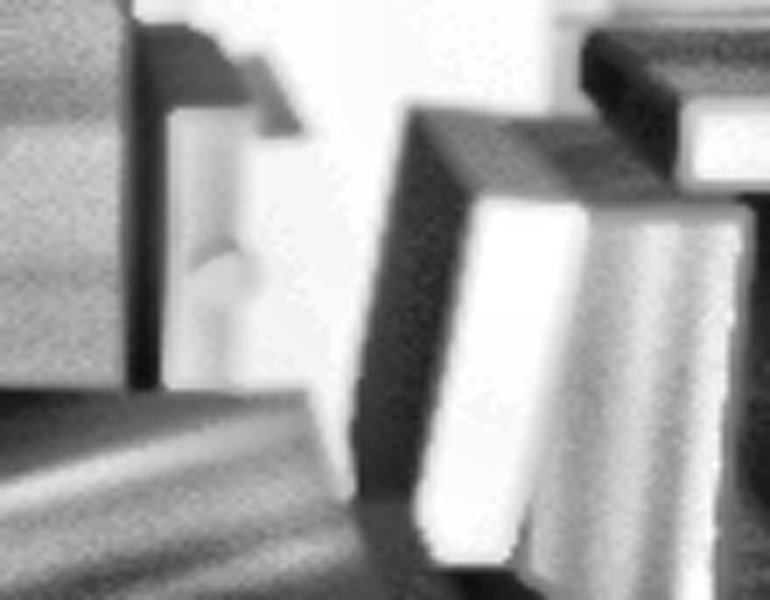

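The jaw face foot and top agree (y −0.136 at x 0.571). The cheek corner is at y −0.156, so the gap at the jaw front is about 20 mm and bay mid-line is y ≈ −0.1455. Home x is about 0.577 and entry x about 0.525. I back out, shift over, and lower to just above the floor.

```bash

python3 -m handwheel '[[[0,0,-40],0,25],[[0,10,-38],0,25],[[0,35,-6],-0.1,25],[[30,0,0],0,25],[[40,0,0],0,25],[[40,0,0],0,25],[[20,0,0],0,25],[[0,0,0],0,25]]' 
python3 -m handwheel '[[[0,0,0],0,25],[[0,0,0],0,25]]' 
python3 - <<'E'
from h import *
to([.479,-.1447,.05],-.7)
c=snap("scene","s1",(250,200,430,300),4); c=snap("wrist","w5")
a=cv2.imread("pics/s1.png"); b=cv2.imread("pics/w5.png")[180:360,180:460]
b=cv2.resize(b,(296,190)); o=np.zeros((590,720,3),np.uint8); o[:400,:720]=a; o[400:590,:296]=b; 
t=read_camera("top")["color"][190:270,330:400,::-1]; o[400:590,310:476]=cv2.resize(t,(166,190),interpolation=cv2.INTER_CUBIC); cv2.imwrite("pics/c2.png",o)
E
```

```text
t: 7.27
eef_pos: [0.4756, -0.145, 0.0681]
eef_rot: [0.013, 1.58, -0.01]
force: [-1.1, 1.2, -0.8]
opening: 0.0365
t: 7.43
eef_pos: [0.4804, -0.1464, 0.0725]
eef_rot: [0.012, 1.569, -0.012]
force: [0.8, -0.6, -1.3]
opening: 0.0365
t 7.4 pos [ 0.4804 -0.1464  0.0725] heading -0.88 xdir [ 0.001 -0.    -1.   ]
now-axes shift [22.5  1.7 -1.5] turn -0.18
after-turn shift [22.5  1.7 -1.4]
```

View pics/c2.png

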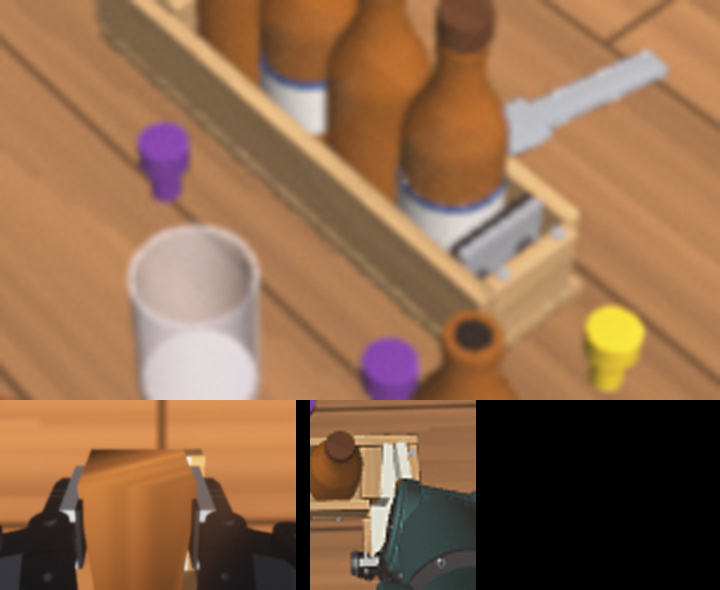

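That crop was the wrong end (the sprung stop), so it tells me nothing about the bay. I lower in small steps with force readings instead.

```bash

python3 -m handwheel '[[[0,1.5,-1.5],-0.2,25],[[8,0,0],0,25],[[8,0,0],0,25],[[8,0,0],0,25],[[0,0,0],0,25],[[0,0,0],0,25]]'
python3 - <<'E'
from h import *
to([.479,-.1447,.03],-.7); print(get_state()["force"].round(1), get_state()["moment"].round(2))
E
python3 -m handwheel '[[[8,0,0],0,25],[[6,0,0],0,25],[[0,0,0],0,25],[[0,0,0],0,25]]'
python3 - <<'E'
from h import *
to([.479,-.1447,.03],-.7); print(get_state()["force"].round(1), get_state()["moment"].round(2))
E
```

```text
t: 8.08
eef_pos: [0.4781, -0.1445, 0.0463]
eef_rot: [0.009, 1.573, -0.009]
force: [0.5, -0.6, -1.0]
opening: 0.0361
t 8.1 pos [ 0.4781 -0.1445  0.0463] heading -0.65 xdir [-0.002  0.    -1.   ]
now-axes shift [16.3 -0.2  1. ] turn 0.05
after-turn shift [16.3 -0.2  0.9]
[ 0.5 -0.6 -1. ] [-0.08  0.06 -0.  ]
t: 8.42
eef_pos: [0.4784, -0.1446, 0.0328]
eef_rot: [0.009, 1.572, -0.009]
force: [0.2, -0.3, -1.0]
opening: 0.0362
t 8.4 pos [ 0.4784 -0.1446  0.0328] heading -0.65 xdir [-0.001  0.    -1.   ]
now-axes shift [ 2.8 -0.1  0.6] turn 0.05
after-turn shift [ 2.8 -0.1  0.6]
[ 0.2 -0.3 -1. ] [-0.03  0.06 -0.03]
```

```bash

for i in 1 2; do python3 -m handwheel '[[[2,0,0],0,25],[[2,0,0],0,25],[[0,0,0],0,25]]' | tr '\n' ' '; echo; done
python3 -m handwheel '[[[2,0,0],0,25],[[2,0,0],0,25],[[0,0,0],0,25]]' | tr '\n' ' '
```

```text
t: 8.67 eef_pos: [0.4787, -0.1446, 0.0291] eef_rot: [0.009, 1.571, -0.009] force: [-1.0, -0.7, -1.0] opening: 0.0363 
t: 8.92 eef_pos: [0.4786, -0.1446, 0.0251] eef_rot: [0.009, 1.571, -0.009] force: [0.2, -0.5, -0.5] opening: 0.0363 
t: 9.17 eef_pos: [0.4786, -0.1445, 0.021] eef_rot: [0.009, 1.571, -0.009] force: [-0.3, -0.3, -0.9] opening: 0.0361
```

```bash

python3 -m handwheel '[[[1,0,0],0,25],[[1,0,0],0,25],[[0,0,0],0,25]]' | tr '\n' ' '; echo
python3 -m handwheel '[[[1,0,0],0,25],[[1,0,0],0,25],[[0,0,0],0,25]]' | tr '\n' ' '
```

```text
t: 9.42 eef_pos: [0.4786, -0.1446, 0.0202] eef_rot: [0.009, 1.571, -0.009] force: [-2.4, 1.1, 10.6] opening: 0.0364 
t: 9.67 eef_pos: [0.4783, -0.1446, 0.0198] eef_rot: [0.009, 1.571, -0.009] force: [-4.6, 2.1, 27.3] opening: 0.0366
```

The floor is contacted at TCP z ≈ 0.0205 (wedge bottom ≈ 12 mm, the base thickness), and nothing touched on the way down, so the wedge is in the bay. I take the downward load off and begin driving.

```bash

python3 -m handwheel '[[[-2.5,0,0],0,25],[[0,0,4],0,25],[[0,0,5],0,25],[[0,0,5],0,25],[[0,0,4],0,25],[[0,0,0],0,25]]' 110| tr '\n' ' '; echo
python3 -m handwheel '[[[0,0.5,4],0,25],[[0,0.5,4],0,25],[[0,0.5,4],0,25],[[0,0,0],0,25]]' | tr '\n' ' '
python3 - <<'E'
from h import *
to([.533,-.141,.019],-.7); print(get_state()["force"].round(1), get_state()["moment"].round(2))
E
```

```text
t: 10.17 eef_pos: [0.4868, -0.1441, 0.021] eef_rot: [0.011, 1.59, -0.007] force: [-14.7, 0.9, 33.1] opening: 0.0357 
t: 10.5 eef_pos: [0.4958, -0.143, 0.0216] eef_rot: [0.012, 1.596, -0.008] force: [-18.6, 1.2, 42.0] opening: 0.0361 t 10.5 pos [ 0.4958 -0.143   0.0216] heading -0.71 xdir [-0.025  0.003 -1.   ]
now-axes shift [ 1.6  2.4 37.2] turn -0.01
after-turn shift [ 2.6  2.4 37.2]
[-18.6   1.2  42. ] [0.36 4.56 0.12]
```

```bash

python3 -m handwheel '[[[-3,0,0],0,25],[[0,0,0],0,25],[[0,0,0],0,25]]' | tr '\n' ' '
python3 - <<'E'
from h import *
to([.533,-.141,.019],-.7); print(get_state()["force"].round(1), get_state()["moment"].round(2))
c=snap("wrist","w6",(180,150,460,360),2.8)
E
```

```text
t: 10.75 eef_pos: [0.5026, -0.1425, 0.0223] eef_rot: [0.01, 1.583, -0.007] force: [-8.2, 2.1, 9.0] opening: 0.0358 t 10.8 pos [ 0.5026 -0.1425  0.0223] heading -0.60 xdir [-0.012  0.002 -1.   ]
now-axes shift [ 3.   1.8 30.4] turn 0.10
after-turn shift [ 3.3  1.9 30.3]
[-8.2  2.1  9. ] [0.32 1.63 0.23]
```

View pics/w6.png

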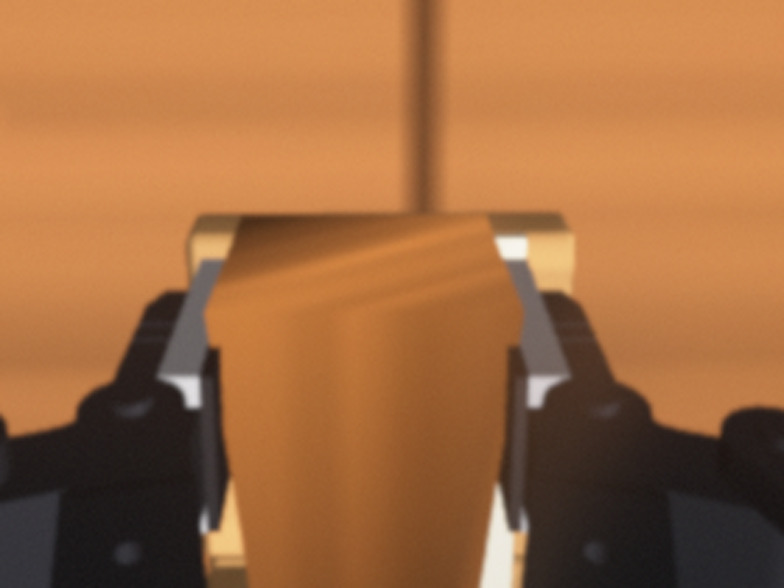

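The wedge sits squarely between the board's lips in the pads, and releasing the down load dropped the force to 9 N. I continue driving.

```bash

python3 -m handwheel '[[[-1.5,0.4,4],0,25],[[0,0.4,4],0,25],[[0,0.4,4],0,25],[[0,0,0],0,25]]' | tr '\n' ' ';echo
python3 -m handwheel '[[[-1,0.4,4],0,25],[[0,0.4,4],0,25],[[0,0.4,4],0,25],[[0,0,0],0,25]]' | tr '\n' ' '
python3 - <<'E'
from h import *
to([.533,-.141,.019],-.7); print(get_state()["force"].round(1), get_state()["moment"].round(2))
E
```

```text
t: 11.13 eef_pos: [0.5126, -0.1414, 0.0226] eef_rot: [0.01, 1.588, -0.006] force: [-7.9, 0.2, 1.9] opening: 0.0363 
t: 11.47 eef_pos: [0.5198, -0.1407, 0.0226] eef_rot: [0.011, 1.597, -0.006] force: [-12.4, -1.2, 1.5] opening: 0.0364 t 11.5 pos [ 0.5198 -0.1407  0.0226] heading -0.61 xdir [-0.026  0.003 -1.   ]
now-axes shift [ 3.2 -0.2 13.3] turn 0.09
after-turn shift [ 3.6 -0.2 13.2]
[-12.4  -1.2   1.5] [-0.15  2.86  0.28]
```

```bash

python3 -m handwheel '[[[-0.5,0.3,4],0,25],[[0,0.3,4],0,25],[[0,0.3,4],0,25],[[0,0,0],0,25]]' | tr '\n' ' ';echo
python3 -m handwheel '[[[-0.5,0.3,4],0,25],[[0,0.3,4],0,25],[[0,0,0],0,25]]' | tr '\n' ' '
python3 - <<'E'
from h import *
to([.533,-.141,.019],-.7); print(get_state()["force"].round(1), get_state()["moment"].round(2))
E
```

```text
t: 11.8 eef_pos: [0.5264, -0.14, 0.0223] eef_rot: [0.011, 1.608, -0.006] force: [-19.7, -0.5, 2.9] opening: 0.0358 
t: 12.05 eef_pos: [0.5308, -0.1395, 0.0223] eef_rot: [0.012, 1.614, -0.006] force: [-22.0, -0.7, 4.3] opening: 0.0361 t 12.1 pos [ 0.5308 -0.1395  0.0223] heading -0.64 xdir [-0.044  0.004 -0.999]
now-axes shift [ 3.2 -1.5  2.3] turn 0.06
after-turn shift [ 3.3 -1.5  2.2]
[-22.   -0.7   4.3] [-0.25  4.87  0.43]
```

```bash

python3 -m handwheel '[[[-0.5,0.2,4],0,25],[[0,0.2,3],0,25],[[0,0,0],0,25]]' | tr '\n' ' ';echo
python3 -m handwheel '[[[0,0,3],0,25],[[0,0,3],0,25],[[0,0,0],0,25]]' | tr '\n' ' ';echo
python3 -m handwheel '[[[0,0,3],0,25],[[0,0,3],0,25],[[0,0,0],0,25]]' | tr '\n' ' '
python3 - <<'E'
from h import *
to([.533,-.141,.019],-.7); print(get_state()["force"].round(1), get_state()["moment"].round(2))
E
```

```text
t: 12.3 eef_pos: [0.5316, -0.1394, 0.0221] eef_rot: [0.013, 1.626, -0.005] force: [-29.8, -0.3, 9.8] opening: 0.0364 
t: 12.55 eef_pos: [0.5315, -0.1393, 0.022] eef_rot: [0.014, 1.638, -0.005] force: [-37.9, -0.8, 18.1] opening: 0.0362 
t: 12.8 eef_pos: [0.5314, -0.1394, 0.0219] eef_rot: [0.015, 1.649, -0.004] force: [-44.9, 0.0, 25.9] opening: 0.0362 t 12.8 pos [ 0.5314 -0.1394  0.0219] heading -0.70 xdir [-0.078  0.007 -0.997]
now-axes shift [ 2.8 -1.6  1.8] turn 0.00
after-turn shift [ 2.9 -1.6  1.6]
[-44.9   0.   25.9] [-0.33  9.1   0.76]
```

The wedge stopped at TCP x 0.5315 while the force rose from 22 to 45 N, so the tip seems to be on the back rail. I relax the push, release and look.

```bash

python3 -m handwheel '[[[0,0,-12],0,25],[[0,0,-12],0,25],[[0,0,-8],0,25],[[0,0,0],0,25],[[0,0,0],0,60],[[0,0,0],0,60],[[0,0,0],0,60],[[0,0,0],0,60]]' | tr '\n' ' ';echo
python3 - <<'E'
from h import *
to([.533,-.141,.019],-.7); print(get_state()["force"].round(1), get_state()["moment"].round(2))
E
```

```text
t: 13.47 eef_pos: [0.5433, -0.1394, 0.0277] eef_rot: [0.008, 1.565, -0.009] force: [0.6, -0.5, 0.8] opening: 0.0511 
t 13.5 pos [ 0.5433 -0.1394  0.0277] heading -0.62 xdir [ 0.005 -0.    -1.   ]
now-axes shift [  8.6  -1.7 -10.3] turn 0.08
after-turn shift [  8.7  -1.7 -10.2]
[ 0.6 -0.5  0.8] [-0.02  0.06  0.02]
```

```bash

python3 -m handwheel '[[[-20,0,0],0,60],[[-40,0,0],0,60],[[-40,0,0],0,60],[[-40,0,0],0,100],[[-40,0,20],0,100],[[0,0,20],0,100],[[0,0,0],0,100],[[0,0,0],0,100]]' | tr '\n' ' ';echo
python3 - <<'E'
from h import *
to([.533,-.141,.019],-.7)
c=snap("wrist","w7",(200,110,500,330),2.66)
E
```

```text
t: 14.13 eef_pos: [0.5809, -0.1395, 0.2056] eef_rot: [0.008, 1.566, -0.008] force: [-0.9, -0.1, -0.6] opening: 0.085 
t 14.1 pos [ 0.5809 -0.1395  0.2056] heading -0.58 xdir [ 0.005 -0.    -1.   ]
now-axes shift [186.4  -2.  -48.7] turn 0.12
after-turn shift [186.6  -2.1 -47.9]
```

View pics/w7.png

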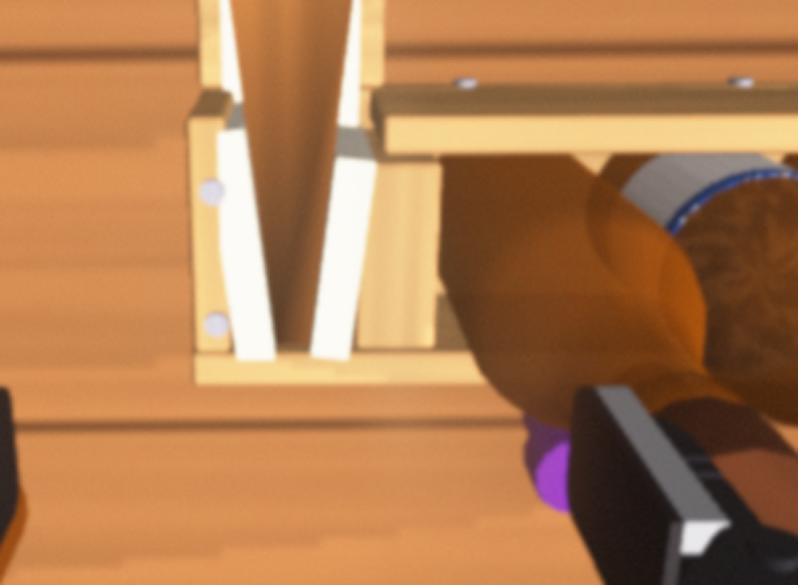

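The wedge lies between the white linings with its tip (290,350) at the back rail's inner edge. The right finger is close to bottle 4's stopper but not touching (force ≈ 0). Now I check the jaw travel numerically.

```bash

python3 -m handwheel '[[[-40,0,0],0,100],[[-20,0,0],0,100],[[0,0,0],0,100]]' | tr '\n' ' ';echo
python3 - <<'E'
from h import *
c=load("w7")
k=300*2.66/300
P=lambda u,v,z: onz(c,200+u/2.66-.3,110+v/2.66-.3,z).round(4)
for n,u,v,z in [("jaw lin TF in",337,157,.067),("jaw wood TF R",441,157,.067),("jaw wood TB R",435,348,.067),("jaw lin TB in",312,357,.067),("cheek lin TF in",245,130,.067),("cheek lin TB in",275,357,.067),("back rail in",400,352,.067),("wedge top z52 tip L",274,345,.052),("tip R",312,345,.052)]: print(n,P(u,v,z))
print("thick-end px for x home-60:",proj(c,[.517,-.141,.052]))
im=c["color"]; col=int(200+293/2.66)
for r in range(30,120,2): print(r,im[r,col].sum(),end="; ")
E
```

```text
t: 14.43 eef_pos: [0.5804, -0.1406, 0.2676] eef_rot: [0.008, 1.564, -0.01] force: [0.0, 0.2, 0.3] opening: 0.0856 
jaw lin TF in [ 0.571  -0.1268  0.067 ]
jaw wood TF R [ 0.5713 -0.0949  0.067 ]
jaw wood TB R [ 0.6351 -0.0945  0.067 ]
jaw lin TB in [ 0.6379 -0.1346  0.067 ]
cheek lin TF in [ 0.5623 -0.1547  0.067 ]
cheek lin TB in [ 0.6378 -0.1467  0.067 ]
back rail in [ 0.6364 -0.1059  0.067 ]
wedge top z52 tip L [ 0.6403 -0.1474  0.052 ]
tip R [ 0.6405 -0.1343  0.052 ]
thick-end px for x home-60: [308.28928332  99.62157212]
30 460; 32 459; 34 466; 36 464; 38 460; 40 460; 42 448; 44 441; 46 438; 48 436; 50 438; 52 447; 54 458; 56 467; 58 480; 60 477; 62 482; 64 479; 66 475; 68 482; 70 658; 72 747; 74 750; 76 750; 78 750; 80 750; 82 750; 84 750; 86 750; 88 750; 90 750; 92 750; 94 750; 96 749; 98 660; 100 428; 102 402; 104 399; 106 401; 108 398; 110 393; 112 388; 114 383; 116 380; 118 376;
```

Jaw travel is 9.1 mm, the wedge tip is at the rail within 3 mm, and the thick end is where it should be. The wedge is home. Now for the stoppers, which have shifted with the row; I check the wrist range before choosing the heading.

```bash
python3 - <<'E'
from h import *
s=get_state(); print(s["qpos"].round(2))
to([.53,-.02,.27],90)
c=read_camera("top"); np.save("pics/t2.npy",c,allow_pickle=True); im=c["color"]
hsv=cv2.cvtColor(im,cv2.COLOR_RGB2HSV); print([hsv[v,u].tolist() for u,v in [(268,210),(293,209),(318,209),(343,209),(270,222)]])
E
```

```text
[ 0.13  0.39  0.04  1.88 -0.02  0.87  1.74]
t 14.4 pos [ 0.5804 -0.1406  0.2676] heading -0.68 xdir [ 0.006 -0.001 -1.   ]
now-axes shift [ -2.9 120.  -51.8] turn -90.68
after-turn shift [ -2.4  50.4 120.6]
[[11, 145, 100], [10, 141, 101], [10, 144, 108], [10, 122, 86], [13, 166, 103]]
```

```bash

python3 -m handwheel '[[[-20,0,0],6.9,70],[[-20,0,0],6.9,70],[[-20,0,0],6.9,70],[[-20,0,0],6.9,70],[[-20,0,0],6.9,70],[[-20,0,0],6.9,70],[[-12,0,0],6.9,70],[[0,0,0],6.9,70]]' >/dev/null
python3 -m handwheel '[[[0,0,0],6.9,60],[[0,0,0],6.9,60],[[0,0,0],6.9,60],[[0,0,0],6.9,60],[[0,0,0],6.5,60],[[0,10,-35],0,60],[[0,10,-40],0,60],[[0,0,-40],0,60]]' >/dev/null
python3 -m handwheel '[[[0,0,-20],0,60],[[0,0,0],0,60],[[0,0,0],0,60],[[0,0,0],0,60]]' | tr '\n' ' '
python3 - <<'E'
from h import *
c=snap("wrist","w8"); to([.6,-.005,.4],-90); print(get_state()["qpos"].round(2))
for i,y in enumerate([.1175,.055,-.007,-.069]): print(i+1,proj(c,[.604,y,.21]).round(0))
E
```

```text
t: 16.15 eef_pos: [0.5973, -0.0063, 0.3945] eef_rot: [1.207, 1.21, -1.213] force: [0.8, -0.6, 0.2] opening: 0.0511 t 16.2 pos [ 0.5975 -0.007   0.3949] heading -90.11 xdir [-0.002 -0.001 -1.   ]
now-axes shift [-5.1  2.4 -2. ] turn -0.11
after-turn shift [-5.1  2.5 -2. ]
[-0.31  0.29  0.31  1.72 -0.09  1.15  0.03]
1 [319.  23.]
2 [319.  99.]
3 [318. 167.]
4 [318. 228.]
```

View pics/w8.png

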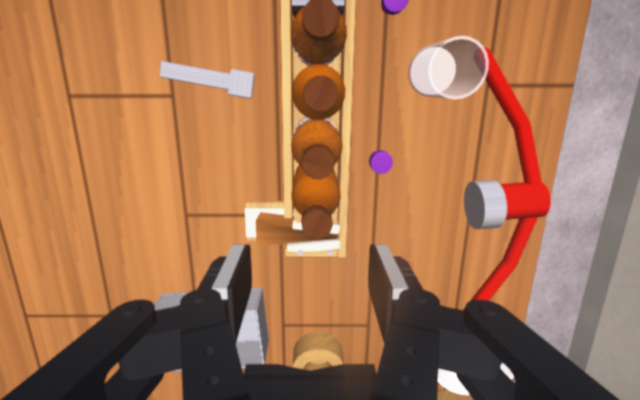

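The view shows all four stopper heads in a column at about (320,17), (320,93), (318,161) and (316,223). The wedge's thick end sits at the front of the bay (270,228), and the purple decoys at (395,2) and (381,161) are off the row.

```bash
python3 - <<'E'
from h import *
c=load("w8"); im=c["color"]; lab=cv2.cvtColor(im,cv2.COLOR_RGB2LAB)
for p in [(320,17),(320,93),(318,161),(316,223),(318,75),(318,135)]: print(p,im[p[1],p[0]],lab[p[1],p[0]])
g=cv2.cvtColor(im,cv2.COLOR_RGB2GRAY)
crop=im[0:260,280:360,::-1]; cv2.imwrite("pics/w8c.png",cv2.resize(np.hstack([crop[:130],crop[130:]]),None,fx=4.5,fy=4.5,interpolation=cv2.INTER_CUBIC))
sat=im[:,:,0].astype(int)-im[:,:,2]
m=((sat<75)&(im[:,:,0]<130)&(im[:,:,0]>im[:,:,2]+25)).astype(np.uint8); m[:, :300]=0; m[:,340:]=0; m[245:]=0
n,l,st,ce=cv2.connectedComponentsWithStats(m)
for i in range(1,n):
    if st[i,4]>150: print(st[i],ce[i].round(1), onz(c,*ce[i],.21).round(4))
E
```

```text
(320, 17) [110  61  38] [ 80 147 151]
(320, 93) [117  65  38] [ 85 148 154]
(318, 161) [119  66  40] [ 86 149 154]
(316, 223) [122  69  43] [ 89 148 153]
(318, 75) [173  90  29] [121 158 175]
(318, 135) [203 110  30] [143 160 184]
[ 300    0   40   66 1428] [318.8  39.5] [0.6037 0.1045 0.21  ]
[307 103  33  16 217] [324.1 112.2] [0.609  0.0439 0.21  ]
```

View pics/w8c.png

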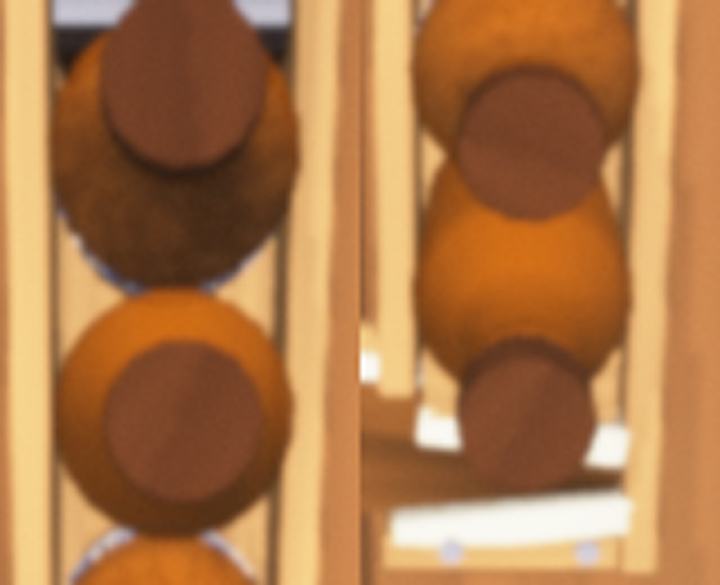

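The close crop confirms the four dark heads. Disc centres in crop pixels are s1 (184,88), s2 (184,421), s3 (531,145 in the right half) and s4 (527,420 in the right half).

```bash
python3 - <<'E'
from h import *
c=load("w8")
for i,(x,y) in enumerate([(184,88),(184,421),(171,145+585),(167,420+585)]): print(i+1,onz(c,280+x/4.5-.4,y/4.5-.4,.21).round(4))
to([.604,-.07,.184],-90)
E
```

```text
1 [0.605  0.1203 0.21  ]
2 [0.6055 0.0604 0.21  ]
3 [ 0.6034 -0.0018  0.21  ]
4 [ 0.603  -0.0635  0.21  ]
t 16.2 pos [ 0.5975 -0.007   0.3949] heading -90.11 xdir [-0.002 -0.001 -1.   ]
now-axes shift [211.    7.   62.7] turn -0.11
after-turn shift [210.9   6.5  63. ]
```

```bash

python3 -m handwheel '[[[0,5.5,40],0,55],[[30,0,16.5],0,55],[[38,0,0],0,55],[[38,0,0],0,55],[[38,0,0],0,55],[[0,0,0],0,55],[[0,0,0],0,55]]' 40| tr '\n' ' '
python3 - <<'E'
from h import *
to([.603,-.0635,.182],-90)
c=snap("wrist","w9",(200,180,440,360),3.3)
print(proj(c,[.603,-.0635,.21]).round(0))
E
```

```text
t: 16.78 eef_pos: [0.6021, -0.0631, 0.2505] eef_rot: [1.208, 1.211, -1.215] force: [0.2, -0.4, 0.7] opening: 0.047 t 16.8 pos [ 0.6021 -0.0631  0.2505] heading -90.11 xdir [-0.005 -0.001 -1.   ]
now-axes shift [68.5  1.3  0.3] turn -0.11
after-turn shift [68.5  0.9  0.4]
[313. 224.]
```

View pics/w9.png

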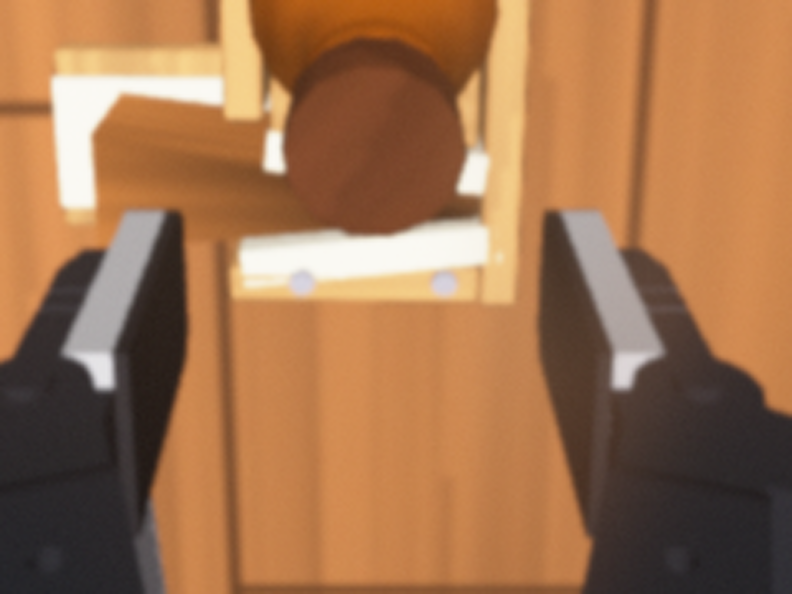

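The stopper 4 head disc centre at crop (374,146) → (313.5,224.2) matches the prediction (313,224). I descend and grip.

```bash

python3 -m handwheel '[[[20,1,0],0,55],[[30,0,0],0,55],[[18,0,0],0,55],[[0,0,0],0,55],[[0,0,0],0,40]]' | tr '\n' ' ';echo
python3 -m handwheel '[[[0,0,0],0,20],[[0,0,0],0,20],[[0,0,0],0,20],[[0,0,0],0,20],[[0,0,0],0,20],[[0,0,0],0,20]]' 100| tr '\n' ' '
python3 - <<'E'
from h import *
to([.603,-.0635,.182],-90); s=get_state(); print(s["force"].round(1),s["moment"].round(2))
E
```

```text
t: 17.25 eef_pos: [0.6063, -0.062, 0.1862] eef_rot: [1.21, 1.207, -1.207] force: [-1.6, 0.2, 1.9] opening: 0.0363 
t: 17.75 eef_pos: [0.606, -0.062, 0.187] eef_rot: [1.21, 1.207, -1.206] force: [-2.5, -0.4, 5.7] opening: 0.0293 t 17.8 pos [ 0.606 -0.062  0.187] heading -89.97 xdir [ 0.003 -0.    -1.   ]
now-axes shift [ 5.  -3.   1.5] turn 0.03
after-turn shift [ 5.  -3.   1.5]
[-2.5 -0.4  5.7] [-0.02  0.72 -0.04]
```

Opening 29.3 mm matches a 32 mm head (the wedge read about 2.7 mm low at this force too). I take off the side load, then twist with a gentle pull.

```bash

python3 -m handwheel '[[[-1,2.5,0],0,20],[[-1,0,0],5,20],[[-1,0,0],5,20],[[-1,0,0],5,20],[[-1,0,0],5,20],[[-0.5,0,0],5,20],[[-0.3,0,0],5,20],[[-0.3,0,0],5,20]]' 110| tr '\n' ' ';echo
python3 - <<'E'
from h import *
to([.606,-.0635,.182],-90); s=get_state(); print(s["force"].round(1),s["moment"].round(2),s["qpos"][6])
E
```

```text
t: 18.42 eef_pos: [0.6078, -0.0623, 0.1892] eef_rot: [1.644, 0.85, -1.644] force: [3.0, -2.5, -11.8] opening: 0.0291 
t 18.4 pos [ 0.6078 -0.0623  0.1892] heading -125.14 xdir [ 0.002 -0.003 -1.   ]
now-axes shift [ 7.2 -0.8  2.1] turn -35.14
after-turn shift [ 7.2 -1.8  1.2]
[  3.   -2.5 -11.8] [-0.62 -0.47  0.11] -0.26705256629117785
```

```bash

python3 -m handwheel '[[[-0.3,0,0],-6,20],[[-0.3,0,0],-6,20],[[-0.3,0,0],-6,20],[[-0.3,0,0],-6,20],[[-0.3,0,0],-6,20],[[-0.3,0,0],-6,20],[[-0.3,0,0],-6,20],[[-0.3,0,0],-6,20]]' 110| tr '\n' ' ';echo
python3 - <<'E'
from h import *
to([.606,-.0635,.182],-90); s=get_state(); print(s["force"].round(1),s["moment"].round(2),s["qpos"].round(2))
E
python3 -m handwheel '[[[-0.2,0,0],-6,20],[[-0.2,0,0],-6,20],[[-0.2,0,0],-6,20],[[-0.2,0,0],-6,20],[[-0.2,0,0],-6,20],[[-0.2,0,0],-6,20],[[-0.2,0,0],-6,20],[[-0.2,0,0],-6,20]]' 110| tr '\n' ' ';echo
python3 - <<'E'
from h import *
to([.606,-.0635,.182],-90); s=get_state(); print(s["force"].round(1),s["moment"].round(2),s["qpos"].round(2))
E
```

```text
t: 19.08 eef_pos: [0.605, -0.0619, 0.1911] eef_rot: [1.035, 1.313, -1.04] force: [-1.6, -1.8, -9.2] opening: 0.0282 
t 19.1 pos [ 0.605  -0.0619  0.1911] heading -76.72 xdir [-0.005 -0.    -1.   ]
now-axes shift [9.1 0.6 1.8] turn 13.28
after-turn shift [9.1 1.  1.6]
[-1.6 -1.8 -9.2] [-0.2   0.45 -0.22] [-0.13  0.5   0.21  1.92 -0.15  0.74  0.41]
t: 19.75 eef_pos: [0.6044, -0.0625, 0.1929] eef_rot: [0.392, 1.54, -0.396] force: [-3.3, -1.8, -6.2] opening: 0.0289 
t 19.8 pos [ 0.6044 -0.0625  0.1929] heading -28.76 xdir [-0.006 -0.001 -1.   ]
now-axes shift [10.8 -0.1  1.9] turn 61.24
after-turn shift [10.9  1.6  1. ]
[-3.3 -1.8 -6.2] [-0.26  0.75 -0.06] [ 0.04  0.49 -0.02  1.91  0.01  0.75  1.08]
```

```bash

python3 -m handwheel '[[[-0.5,0,0],6,20],[[-0.4,0,0],6,20],[[-0.4,0,0],6,20],[[-0.3,0,0],6,20],[[-0.3,0,0],6,20],[[-0.3,0,0],6,20],[[-0.3,0,0],6,20],[[-0.3,0,0],6,20]]' 110| tr '\n' ' ';echo
python3 -m handwheel '[[[-0.3,0,0],6,20],[[-0.3,0,0],6,20],[[-0.3,0,0],6,20],[[-0.3,0,0],6,20],[[-0.3,0,0],6,20],[[-0.3,0,0],6,20],[[-0.3,0,0],6,20],[[-0.3,0,0],6,20]]' 110| tr '\n' ' ';echo
python3 - <<'E'
from h import *
to([.606,-.0635,.182],-90); s=get_state(); print(s["force"].round(1),s["moment"].round(2),s["qpos"].round(2))
c=snap("scene","s2")
x,y=proj(c,[.606,-.063,.2]).round().astype(int); print(x,y)
im=c["color"][y-30:y+50,x-50:x+50,::-1]; cv2.imwrite("pics/s2c.png",cv2.resize(im,None,fx=6,fy=6,interpolation=cv2.INTER_CUBIC))
E
```

```text
t: 20.42 eef_pos: [0.6069, -0.0618, 0.1957] eef_rot: [1.042, 1.306, -1.044] force: [0.3, -1.0, -12.3] opening: 0.0287 
t: 21.08 eef_pos: [0.6079, -0.0623, 0.1986] eef_rot: [1.645, 0.85, -1.644] force: [1.1, -2.0, -12.3] opening: 0.0289 
t 21.1 pos [ 0.6079 -0.0623  0.1986] heading -125.20 xdir [ 0.002 -0.003 -1.   ]
now-axes shift [16.6 -0.9  2.1] turn -35.20
after-turn shift [16.6 -1.9  1.2]
[  1.1  -2.  -12.3] [-0.54 -0.38  0.03] [-0.29  0.52  0.45  1.92 -0.31  0.77 -0.28]
311 165
```

View pics/s2c.png

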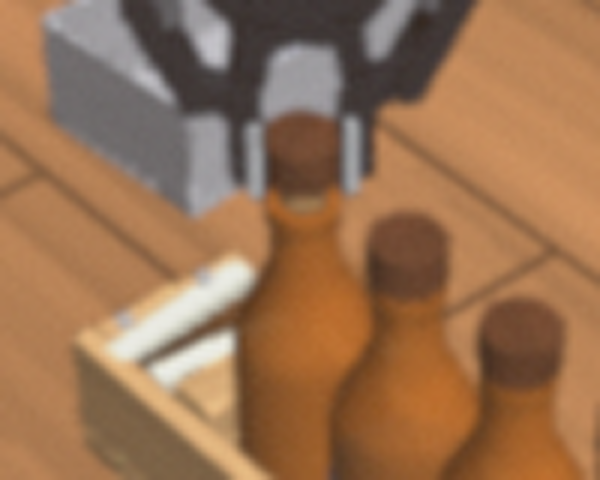

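The scene crop shows the cork plug emerging below the head at (305,203), with the bottle still standing. The stopper is creeping about 4 mm/s at 12 N, so I keep going.

```bash

python3 -m handwheel '[[[-0.35,0,0],-7,20],[[-0.35,0,0],-7,20],[[-0.35,0,0],-7,20],[[-0.35,0,0],-7,20],[[-0.35,0,0],-7,20],[[-0.35,0,0],-7,20],[[-0.35,0,0],-7,20],[[-0.35,0,0],-7,20]]' 110| tr '\n' ' ';echo
python3 -m handwheel '[[[-0.35,0,0],-7,20],[[-0.35,0,0],-7,20],[[-0.35,0,0],-7,20],[[-0.35,0,0],-7,20],[[-0.35,0,0],-7,20],[[-0.35,0,0],-7,20],[[-0.35,0,0],-7,20],[[-0.35,0,0],-7,20]]' 110| tr '\n' ' ';echo
python3 -m handwheel '[[[-0.35,0,0],7,20],[[-0.35,0,0],7,20],[[-0.35,0,0],7,20],[[-0.35,0,0],7,20],[[-0.35,0,0],7,20],[[-0.35,0,0],7,20],[[-0.35,0,0],7,20],[[-0.35,0,0],7,20]]' 110| tr '\n' ' ';echo
python3 -m handwheel '[[[-0.35,0,0],7,20],[[-0.35,0,0],7,20],[[-0.35,0,0],7,20],[[-0.35,0,0],7,20],[[-0.35,0,0],7,20],[[-0.35,0,0],7,20],[[-0.35,0,0],7,20],[[-0.35,0,0],7,20]]' 110| tr '\n' ' ';echo
```

```text
t: 21.8 eef_pos: [0.6051, -0.0619, 0.2009] eef_rot: [0.927, 1.367, -0.932] force: [-0.8, -0.6, -10.8] opening: 0.0286 
t: 22.47 eef_pos: [0.6041, -0.0629, 0.2033] eef_rot: [0.171, 1.57, -0.174] force: [-2.4, -2.1, -9.6] opening: 0.0289 
t: 23.13 eef_pos: [0.6066, -0.062, 0.2063] eef_rot: [0.936, 1.36, -0.939] force: [1.9, -1.9, -15.1] opening: 0.0291 
t: 23.8 eef_pos: [0.6072, -0.0626, 0.2095] eef_rot: [1.644, 0.851, -1.645] force: [1.5, -2.7, -12.2] opening: 0.0294
```

```bash

python3 -m handwheel '[[[-0.35,0,0],-7,20],[[-0.35,0,0],-7,20],[[-0.35,0,0],-7,20],[[-0.35,0,0],-7,20],[[-0.35,0,0],-7,20],[[-0.35,0,0],-7,20],[[-0.35,0,0],-7,20],[[-0.35,0,0],-7,20]]' 110| tr '\n' ' ';echo
python3 -m handwheel '[[[-0.35,0,0],-7,20],[[-0.35,0,0],-7,20],[[-0.35,0,0],-7,20],[[-0.35,0,0],-7,20],[[-0.35,0,0],-7,20],[[-0.35,0,0],-7,20],[[-0.35,0,0],-7,20],[[-0.35,0,0],-7,20]]' 110| tr '\n' ' ';echo
python3 -m handwheel '[[[-0.3,0,0],7,20],[[-0.3,0,0],7,20],[[-0.3,0,0],7,20],[[-0.3,0,0],7,20]]' 110| tr '\n' ' ';echo
```

```text
t: 24.47 eef_pos: [0.6045, -0.0624, 0.2119] eef_rot: [0.926, 1.368, -0.933] force: [-2.2, -2.7, -7.9] opening: 0.0288 
t: 25.13 eef_pos: [0.609, -0.0615, 0.218] eef_rot: [0.172, 1.56, -0.171] force: [0.1, -1.1, -0.4] opening: 0.0283 
t: 25.47 eef_pos: [0.609, -0.0616, 0.2192] eef_rot: [0.564, 1.492, -0.561] force: [0.5, -0.0, -0.7] opening: 0.0288
```

Stopper 4 is free (fz ≈ 0 at 31 mm of travel). I lift it and locate the pan.

```bash

python3 -m handwheel '[[[-10,0,0],0,20],[[-30,0,0],0,20],[[-30,0,0],0,20],[[0,0,0],0,20]]' 80| tr '\n' ' ';echo
python3 - <<'E'
from h import *
c=load("w3"); P=[onz(c,u,v,.065) for u,v in [(22,38),(188,22),(225,268),(92,277)]]
print(np.round(P,4), np.mean(P,0).round(4)); print([np.linalg.norm(P[i]-P[i-3]).round(4) for i in range(4)])
c=load("top0"); P=[onz(c,u,v,.065) for u,v in [(410,250),(449,247),(459,311),(418,315)]]; print(np.round(P,4),np.mean(P,0).round(4))
to([.43,-.33,.27],-90); print(get_state()["opening"])
E
```

```text
t: 25.8 eef_pos: [0.6124, -0.0618, 0.2955] eef_rot: [0.558, 1.484, -0.551] force: [1.3, -1.0, 0.4] opening: 0.0288 
[[ 0.3474 -0.3834  0.065 ]
 [ 0.3389 -0.2769  0.065 ]
 [ 0.5117 -0.2668  0.065 ]
 [ 0.5186 -0.3706  0.065 ]] [ 0.4292 -0.3244  0.065 ]
[np.float64(0.1069), np.float64(0.173), np.float64(0.104), np.float64(0.1717)]
[[ 0.5145 -0.2654  0.065 ]
 [ 0.5196 -0.3749  0.065 ]
 [ 0.3442 -0.3859  0.065 ]
 [ 0.3371 -0.2741  0.065 ]] [ 0.4288 -0.3251  0.065 ]
t 25.8 pos [ 0.6124 -0.0618  0.2955] heading -40.71 xdir [ 0.015 -0.001 -1.   ]
now-axes shift [  23.  -322.5   36.3] turn 49.29
after-turn shift [  25.5 -182.4  268.2]
0.028803912149124297
```

```bash

python3 -m handwheel '[[[0,0,0],7,20],[[0,0,0],7,20],[[0,0,0],7,20],[[0,0,0],7,20],[[0,0,0],7,20],[[0,0,0],7,20],[[0,0,0],7,20],[[0,-10,20],0.3,20]]' >/dev/null
python3 -m handwheel '[[[0,-18,34],0,20],[[0,-18,34],0,20],[[0,-18,34],0,20],[[0,-18,34],0,20],[[0,-18,34],0,20],[[0,-18,34],0,20],[[10,-18,34],0,20],[[30,0,0],0,20]]' | tr '\n' ' '
python3 - <<'E'
from h import *
to([.474,-.322,.055],-90); print(get_state()["opening"])
E
```

```text
t: 27.13 eef_pos: [0.4683, -0.3309, 0.2532] eef_rot: [1.214, 1.187, -1.217] force: [0.1, -0.9, -0.2] opening: 0.0286 t 27.1 pos [ 0.4683 -0.3309  0.2532] heading -90.75 xdir [ 0.01  -0.013 -1.   ]
now-axes shift [198.1   3.7 -11.5] turn -0.75
after-turn shift [198.2   5.7  -8.9]
0.028597781075843993
```

```bash

python3 -m handwheel '[[[38,4,-8],-0.7,20],[[38,0,0],0,20],[[38,0,0],0,20],[[38,0,0],0,20],[[38,0,0],0,20],[[8,0,0],0,20],[[0,0,0],0,20],[[0,0,0],0,20]]' | tr '\n' ' ';echo
python3 -m handwheel '[[[0,0,0],0,50],[[0,0,0],0,50],[[0,0,0],0,50],[[0,0,0],0,50],[[-30,0,0],0,50],[[-40,0,0],0,50],[[-40,0,0],0,50],[[-40,0,0],0,50]]' | tr '\n' ' ';echo
python3 -m handwheel '[[[-40,0,0],0,55],[[-20,0,0],0,55],[[0,0,0],0,55]]' | tr '\n' ' '
python3 - <<'E'
from h import *
to([.606,0,.26],-90)
c=snap("top","t3"); im=c["color"][:,:,::-1]
a=cv2.resize(im[180:270,240:400],None,fx=5,fy=5,interpolation=cv2.INTER_CUBIC)
w=snap("wrist","w10")["color"][:,:,::-1]
o=np.zeros((600,800,3),np.uint8); o[:450]=a; o[450:,:240]=cv2.resize(w,(240,150)); cv2.imwrite("pics/c3.png",o)
E
```

```text
t: 27.8 eef_pos: [0.4756, -0.3117, 0.0507] eef_rot: [1.203, 1.211, -1.201] force: [-0.1, 0.5, 0.3] opening: 0.0288 
t: 28.47 eef_pos: [0.4739, -0.3106, 0.2014] eef_rot: [1.203, 1.213, -1.203] force: [1.0, -0.1, -0.2] opening: 0.0427 
t: 28.72 eef_pos: [0.4772, -0.313, 0.2657] eef_rot: [1.205, 1.201, -1.198] force: [0.5, -0.2, -0.2] opening: 0.0469 t 28.7 pos [ 0.4772 -0.313   0.2657] heading -89.55 xdir [ 0.011 -0.005 -1.   ]
now-axes shift [   5.4  131.2 -312. ] turn 0.45
after-turn shift [   5.7  128.8 -313. ]
```

View pics/c3.png

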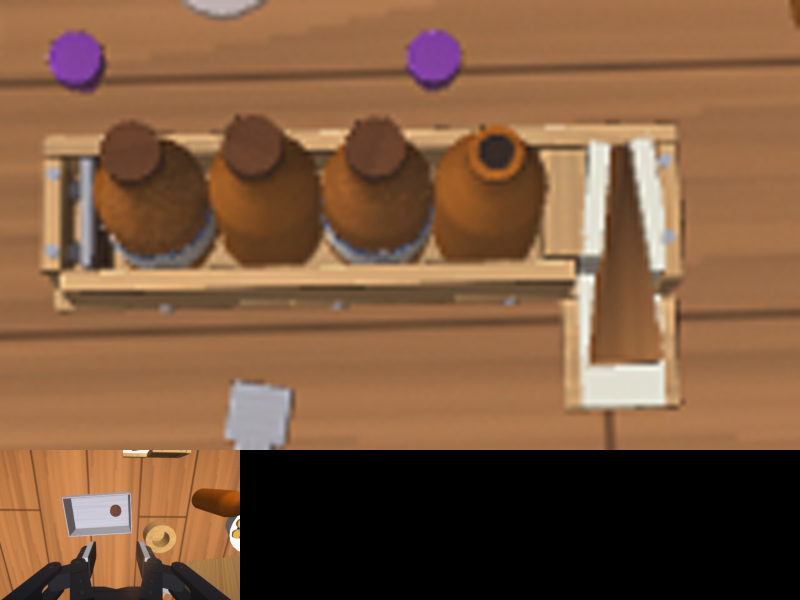

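Bottle 4's mouth is open and it is standing at crop (497,152). Stoppers 1–3 remain, the wedge is fully in, and one stopper lies in the pan. That uses up my picture views, so from here I check numerically. Next is stopper 3.

```bash

python3 -m handwheel '[[[0,14,-34],0.4,55],[[0,14,-35],0,55],[[0,14,-35],0,55],[[0,14,-35],0,55],[[0,14,-35],0,55],[[0,14,-35],0,55],[[0,14,-35],0,55],[[0,14,-35],0,55]]' >/dev/null
python3 -m handwheel '[[[0,14,-34],0,55],[[0,3,0],0,55],[[0,0,0],0,55],[[0,0,0],0,55]]' | tr '\n' ' '
python3 - <<'E'
from h import *
to([.606,-.001,.184],-90)
E
```

```text
t: 29.82 eef_pos: [0.6015, 0.0019, 0.2576] eef_rot: [1.206, 1.212, -1.212] force: [-0.1, -1.1, 0.1] opening: 0.0469 t 29.8 pos [0.6015 0.0019 0.2576] heading -89.93 xdir [-0.004 -0.001 -1.   ]
now-axes shift [73.6  4.7  2.8] turn 0.07
after-turn shift [73.6  4.5  2.9]
```

```bash
cat >> h.py <<'E'
def head(p):
    """circle fit of the head disc near predicted world point p (top, z=.21), wrist camera"""
    c=read_camera("wrist"); u,v=proj(c,p); im=c["color"].astype(int)
    m=((im[:,:,0]<140)&(im[:,:,0]-im[:,:,2]<90)&(im[:,:,0]-im[:,:,2]>45)).astype(np.uint8)
    x0,y0=int(u)-45,max(int(v)-45,0); g=cv2.GaussianBlur(m[y0:y0+90,x0:x0+90]*255,(5,5),0)
    h=cv2.HoughCircles(g,cv2.HOUGH_GRADIENT,1.5,60,param1=100,param2=8,minRadius=20,maxRadius=40)
    print("pred px",u.round(1),v.round(1))
    if h is not None:
        for a in h[0][:2]: print("circle",(a[0]+x0).round(1),(a[1]+y0).round(1),"r",a[2].round(1),onz(c,a[0]+x0,a[1]+y0,p[2]).round(4))
E
python3 -m handwheel '[[[5,4.5,3],0,55],[[0,0,0],0,55],[[0,0,0],0,55]]' | tr '\n' ' '
python3 - <<'E'
from h import *
head(np.array([.6034,-.0018,.21])); to([.606,-.001,.184],-90)
E
```

```text
t: 30.07 eef_pos: [0.6067, -0.0029, 0.2537] eef_rot: [1.21, 1.209, -1.212] force: [0.3, -0.6, 0.0] opening: 0.0469 pred px 305.4 219.3
circle 304.2 212.2 r 29.2 [0.6028 0.0024 0.21  ]
t 30.1 pos [ 0.6068 -0.0024  0.2541] heading -90.11 xdir [-0.001 -0.    -1.   ]
now-axes shift [70.1 -0.8 -1.4] turn -0.11
after-turn shift [70.1 -0.8 -1.4]
```

```bash

python3 -m handwheel '[[[20,-0.5,-1.5],0,55],[[30,0,0],0,55],[[20,0,0],0,55],[[0,0,0],0,55],[[0,0,0],0,40]]' 40| tr '\n' ' ';echo
python3 -m handwheel '[[[0,0,0],0,20],[[0,0,0],0,20],[[0,0,0],0,20],[[0,0,0],0,20],[[0,0,0],0,20],[[0,0,0],0,20]]' 100| tr '\n' ' '
python3 - <<'E'
from h import *
to([.606,-.001,.184],-90); s=get_state(); print(s["force"].round(1),s["moment"].round(2))
E
```

```text
t: 30.53 eef_pos: [0.6061, 0.0003, 0.1838] eef_rot: [1.208, 1.211, -1.211] force: [0.2, 1.1, 0.2] opening: 0.0363 
t: 31.03 eef_pos: [0.6065, 0.0002, 0.185] eef_rot: [1.208, 1.209, -1.209] force: [-3.2, -1.8, 2.4] opening: 0.0295 t 31.0 pos [6.065e-01 2.000e-04 1.850e-01] heading -89.97 xdir [-0.001 -0.    -1.   ]
now-axes shift [ 1.  -0.5  1.2] turn 0.03
after-turn shift [ 1.  -0.5  1.2]
[-3.2 -1.8  2.4] [-0.43  0.8   0.05]
```

```bash

python3 -m handwheel '[[[-0.8,0,0],6,20],[[-0.8,0,0],6,20],[[-0.5,0,0],6,20],[[-0.3,0,0],6,20],[[-0.3,0,0],6,20],[[-0.3,0,0],6,20],[[-0.3,0,0],6,20]]' 110| tr '\n' ' ';echo
python3 -m handwheel '[[[-0.35,0,0],-7,20],[[-0.35,0,0],-7,20],[[-0.35,0,0],-7,20],[[-0.35,0,0],-7,20],[[-0.35,0,0],-7,20],[[-0.35,0,0],-7,20],[[-0.35,0,0],-7,20],[[-0.35,0,0],-7,20]]' 110| tr '\n' ' ';echo
python3 -m handwheel '[[[-0.35,0,0],-7,20],[[-0.35,0,0],-7,20],[[-0.35,0,0],-7,20],[[-0.35,0,0],-7,20],[[-0.35,0,0],-7,20],[[-0.35,0,0],-7,20],[[-0.35,0,0],-7,20],[[-0.35,0,0],-7,20]]' 110| tr '\n' ' ';echo
```

```text
t: 31.62 eef_pos: [0.6073, -0.0002, 0.1867] eef_rot: [1.727, 0.763, -1.727] force: [0.7, -3.6, -10.0] opening: 0.0291 
t: 32.28 eef_pos: [0.6053, 0.0003, 0.1887] eef_rot: [1.021, 1.319, -1.025] force: [-1.8, -2.5, -10.1] opening: 0.0288 
t: 32.95 eef_pos: [0.6045, -0.0006, 0.1913] eef_rot: [0.268, 1.559, -0.272] force: [-2.7, -3.6, -8.7] opening: 0.0292
```

```bash

python3 -m handwheel '[[[-0.4,0,0],7,20],[[-0.4,0,0],7,20],[[-0.4,0,0],7,20],[[-0.35,0,0],7,20],[[-0.35,0,0],7,20],[[-0.35,0,0],7,20],[[-0.35,0,0],7,20],[[-0.35,0,0],7,20]]' 110| tr '\n' ' ';echo
python3 -m handwheel '[[[-0.35,0,0],7,20],[[-0.35,0,0],7,20],[[-0.35,0,0],7,20],[[-0.35,0,0],7,20],[[-0.35,0,0],7,20],[[-0.35,0,0],7,20],[[-0.35,0,0],7,20],[[-0.35,0,0],7,20]]' 110| tr '\n' ' ';echo
python3 -m handwheel '[[[-0.35,0,0],-7,20],[[-0.35,0,0],-7,20],[[-0.35,0,0],-7,20],[[-0.35,0,0],-7,20],[[-0.35,0,0],-7,20],[[-0.35,0,0],-7,20],[[-0.35,0,0],-7,20],[[-0.35,0,0],-7,20]]' 110| tr '\n' ' ';echo
python3 -m handwheel '[[[-0.35,0,0],-7,20],[[-0.35,0,0],-7,20],[[-0.35,0,0],-7,20],[[-0.35,0,0],-7,20],[[-0.35,0,0],-7,20],[[-0.35,0,0],-7,20],[[-0.35,0,0],-7,20],[[-0.35,0,0],-7,20]]' 110| tr '\n' ' ';echo
```

```text
t: 33.62 eef_pos: [0.6058, 0.0003, 0.1941] eef_rot: [1.029, 1.314, -1.033] force: [0.6, -2.8, -11.8] opening: 0.0289 
t: 34.28 eef_pos: [0.6071, -0.0001, 0.1975] eef_rot: [1.727, 0.762, -1.728] force: [1.9, -3.6, -13.1] opening: 0.0291 
t: 34.95 eef_pos: [0.605, 0.0004, 0.1996] eef_rot: [1.02, 1.32, -1.026] force: [-1.9, -1.7, -11.1] opening: 0.0294 
t: 35.62 eef_pos: [0.6043, -0.0005, 0.2023] eef_rot: [0.268, 1.559, -0.272] force: [-2.2, -2.0, -10.1] opening: 0.0291
```

```bash

python3 -m handwheel '[[[-0.4,0,0],7,20],[[-0.35,0,0],7,20],[[-0.35,0,0],7,20],[[-0.35,0,0],7,20],[[-0.35,0,0],7,20],[[-0.35,0,0],7,20],[[-0.35,0,0],7,20],[[-0.35,0,0],7,20]]' 110| tr '\n' ' ';echo
python3 -m handwheel '[[[-0.35,0,0],7,20],[[-0.35,0,0],7,20],[[-0.35,0,0],7,20],[[-0.35,0,0],7,20],[[-0.35,0,0],7,20],[[-0.35,0,0],7,20],[[-0.35,0,0],7,20],[[-0.35,0,0],7,20]]' 110| tr '\n' ' ';echo
python3 -m handwheel '[[[-0.35,0,0],-7,20],[[-0.35,0,0],-7,20],[[-0.35,0,0],-7,20],[[-0.35,0,0],-7,20],[[-0.35,0,0],-7,20],[[-0.35,0,0],-7,20],[[-0.35,0,0],-7,20],[[-0.35,0,0],-7,20]]' 110| tr '\n' ' ';echo
python3 -m handwheel '[[[-0.35,0,0],-7,20],[[-0.35,0,0],-7,20],[[-0.35,0,0],-7,20],[[-0.35,0,0],-7,20]]' 110| tr '\n' ' ';echo
```

```text
t: 36.28 eef_pos: [0.6054, 0.0003, 0.2049] eef_rot: [1.029, 1.315, -1.034] force: [0.7, -1.0, -13.5] opening: 0.0289 
t: 36.95 eef_pos: [0.6065, -0.0004, 0.2083] eef_rot: [1.726, 0.762, -1.729] force: [0.8, -3.3, -12.5] opening: 0.029 
t: 37.62 eef_pos: [0.6091, 0.0017, 0.2141] eef_rot: [1.025, 1.314, -1.018] force: [0.4, 0.9, -1.0] opening: 0.0291 
t: 37.95 eef_pos: [0.6092, 0.0018, 0.2157] eef_rot: [0.651, 1.467, -0.646] force: [-0.6, -0.1, -0.6] opening: 0.0286
```

```bash

python3 -m handwheel '[[[-5,0,0],7,20],[[-20,0,0],7,20],[[-25,0,0],7,20],[[-20,0,0],7,20],[[0,0,0],7,20],[[0,0,0],7.1,20],[[0,-18,36],0,20],[[0,-18,36],0,20]]' 80 >/dev/null
python3 -m handwheel '[[[0,-18,36],0,20],[[0,-18,36],0,20],[[0,-18,36],0,20],[[0,-18,36],0,20],[[0,-18,36],0,20],[[0,-18,36],0,20],[[0,-18,36],0,20],[[0,0,0],0,20]]' | tr '\n' ' '
python3 -m handwheel '[[[0,0,0],0,20],[[0,0,0],0,20]]' | tr '\n' ' '
python3 - <<'E'
from h import *
to([.444,-.324,.052],-90); print(get_state()["opening"])
E
```

```text
t: 39.28 eef_pos: [0.4408, -0.333, 0.2865] eef_rot: [1.215, 1.194, -1.221] force: [-0.5, -1.1, -0.2] opening: 0.0291 t: 39.45 eef_pos: [0.4462, -0.323, 0.2852] eef_rot: [1.211, 1.206, -1.208] force: [0.9, 1.5, -0.4] opening: 0.029 t 39.5 pos [ 0.4462 -0.323   0.2852] heading -90.05 xdir [ 0.003 -0.001 -1.   ]
now-axes shift [233.2  -3.    0.8] turn -0.05
after-turn shift [233.2  -2.2   1. ]
0.029038953801983496
```

```bash

python3 -m handwheel '[[[40,-2,0],0,20],[[40,0,0],0,20],[[40,0,0],0,20],[[40,0,0],0,20],[[40,0,0],0,20],[[30,0,0],0,20],[[3,0,0],0,20],[[0,0,0],0,20]]' | tr '\n' ' ';echo
python3 -m handwheel '[[[0,0,0],0,50],[[0,0,0],0,50],[[0,0,0],0,50],[[0,0,0],0,50],[[-30,0,0],0,50],[[-40,0,0],0,50],[[-40,0,0],0,50],[[-40,0,0],0,50]]' | tr '\n' ' ';echo
python3 -m handwheel '[[[-40,0,0],0,55],[[-18,5,-30],0,55],[[0,14,-36],0,55],[[0,14,-36],0,55],[[0,14,-36],0,55],[[0,14,-36],0,55],[[0,14,-36],0,55],[[0,14,-36],0,55]]' >/dev/null
python3 -m handwheel '[[[0,14,-36],0,55],[[0,14,-36],0,55],[[0,14,-36],0,55],[[0,14,-36],0,55],[[0,0,0],0,55],[[0,0,0],0,55],[[0,0,0],0,55],[[0,0,0],0,55]]' | tr '\n' ' '
python3 - <<'E'
from h import *
to([.608,.062,.184],-90); head(np.array([.6055,.0604,.21]))
E
```

```text
t: 40.12 eef_pos: [0.444, -0.3212, 0.0501] eef_rot: [1.209, 1.212, -1.207] force: [0.4, -0.1, 0.7] opening: 0.0292 
t: 40.78 eef_pos: [0.4423, -0.3226, 0.2033] eef_rot: [1.21, 1.209, -1.21] force: [1.3, -0.9, 0.6] opening: 0.0427 
t: 42.12 eef_pos: [0.5873, 0.0649, 0.2596] eef_rot: [1.211, 1.207, -1.212] force: [-0.7, -1.1, 0.2] opening: 0.0469 t 42.1 pos [0.5873 0.0649 0.2596] heading -90.19 xdir [-0.    -0.001 -1.   ]
now-axes shift [75.6 20.7  2.8] turn -0.19
after-turn shift [75.6 20.7  2.9]
pred px 342.2 224.5
circle 333.8 221.8 r 29.0 [0.6005 0.0621 0.21  ]
circle 386.2 257.8 r 23.8 [0.6325 0.0388 0.21  ]
```

```bash

python3 -m handwheel '[[[5,20,3],-0.2,55],[[0,0,0],0,55],[[0,0,0],0,55],[[0,0,0],0,55]]' | tr '\n' ' '
python3 - <<'E'
from h import *
to([.608,.062,.184],-90); head(np.array([.6055,.0604,.21]))
E
```

```text
t: 42.5 eef_pos: [0.6072, 0.0627, 0.2545] eef_rot: [1.208, 1.21, -1.21] force: [0.4, 0.0, 0.3] opening: 0.047 t 42.5 pos [0.6072 0.0627 0.2545] heading -89.96 xdir [-0.001 -0.    -1.   ]
now-axes shift [70.5  0.9  0.6] turn 0.04
after-turn shift [70.5  0.8  0.7]
pred px 308.2 224.3
circle 302.8 221.8 r 30.8 [0.6024 0.0619 0.21  ]
```

```bash

python3 -m handwheel '[[[20,-0.5,0.5],0,55],[[30,0,0],0,55],[[20,0,0],0,55],[[0,0,0],0,55],[[0,0,0],0,40]]' 40| tr '\n' ' ';echo
python3 -m handwheel '[[[0,0,0],0,20],[[0,0,0],0,20],[[0,0,0],0,20],[[0,0,0],0,20],[[0,0,0],0,20],[[0,0,0],0,20]]' 100| tr '\n' ' '
python3 - <<'E'
from h import *
to([.607,.062,.184],-90); s=get_state(); print(s["force"].round(1),s["moment"].round(2))
E
```

```text
t: 42.97 eef_pos: [0.6061, 0.0632, 0.1839] eef_rot: [1.206, 1.212, -1.21] force: [-4.7, -0.7, 0.4] opening: 0.0362 
t: 43.47 eef_pos: [0.6066, 0.0631, 0.185] eef_rot: [1.206, 1.212, -1.209] force: [-5.3, -0.7, 2.5] opening: 0.0294 t 43.5 pos [0.6066 0.0631 0.185 ] heading -89.85 xdir [-0.002 -0.    -1.   ]
now-axes shift [1.  0.4 1.1] turn 0.15
after-turn shift [1.  0.4 1.1]
[-5.3 -0.7  2.5] [-0.26  1.24 -0.02]
```

```bash

python3 -m handwheel '[[[-0.8,-1.5,0],6,20],[[-0.8,0,0],6,20],[[-0.6,0,0],6,20],[[-0.3,0,0],6,20],[[-0.3,0,0],6,20],[[-0.3,0,0],6,20],[[-0.3,0,0],6,20]]' 110| tr '\n' ' ';echo
python3 -m handwheel '[[[-0.35,0,0],-7,20],[[-0.35,0,0],-7,20],[[-0.35,0,0],-7,20],[[-0.35,0,0],-7,20],[[-0.35,0,0],-7,20],[[-0.35,0,0],-7,20],[[-0.35,0,0],-7,20],[[-0.35,0,0],-7,20]]' 110| tr '\n' ' ';echo
python3 -m handwheel '[[[-0.35,0,0],-7,20],[[-0.35,0,0],-7,20],[[-0.35,0,0],-7,20],[[-0.35,0,0],-7,20],[[-0.35,0,0],-7,20],[[-0.35,0,0],-7,20],[[-0.35,0,0],-7,20],[[-0.35,0,0],-7,20]]' 110| tr '\n' ' ';echo
```

```text
t: 44.05 eef_pos: [0.6068, 0.0627, 0.1869] eef_rot: [1.727, 0.764, -1.724] force: [0.9, -2.5, -10.4] opening: 0.0289 
t: 44.72 eef_pos: [0.6054, 0.0631, 0.189] eef_rot: [1.021, 1.319, -1.023] force: [-0.3, -0.1, -12.4] opening: 0.029 
t: 45.38 eef_pos: [0.6048, 0.0624, 0.1918] eef_rot: [0.268, 1.557, -0.27] force: [-1.5, -1.3, -10.4] opening: 0.0288
```

```bash

python3 -m handwheel '[[[-0.35,0,0],7,20],[[-0.35,0,0],7,20],[[-0.35,0,0],7,20],[[-0.35,0,0],7,20],[[-0.35,0,0],7,20],[[-0.35,0,0],7,20],[[-0.35,0,0],7,20],[[-0.35,0,0],7,20]]' 110| tr '\n' ' ';echo
python3 -m handwheel '[[[-0.35,0,0],7,20],[[-0.35,0,0],7,20],[[-0.35,0,0],7,20],[[-0.35,0,0],7,20],[[-0.35,0,0],7,20],[[-0.35,0,0],7,20],[[-0.35,0,0],7,20],[[-0.35,0,0],7,20]]' 110| tr '\n' ' ';echo
python3 -m handwheel '[[[-0.35,0,0],-7,20],[[-0.35,0,0],-7,20],[[-0.35,0,0],-7,20],[[-0.35,0,0],-7,20],[[-0.35,0,0],-7,20],[[-0.35,0,0],-7,20],[[-0.35,0,0],-7,20],[[-0.35,0,0],-7,20]]' 110| tr '\n' ' ';echo
python3 -m handwheel '[[[-0.35,0,0],-7,20],[[-0.35,0,0],-7,20],[[-0.35,0,0],-7,20],[[-0.35,0,0],-7,20],[[-0.35,0,0],-7,20],[[-0.35,0,0],-7,20],[[-0.35,0,0],-7,20],[[-0.35,0,0],-7,20]]' 110| tr '\n' ' ';echo
```

```text
t: 46.05 eef_pos: [0.6053, 0.0632, 0.1943] eef_rot: [1.029, 1.314, -1.031] force: [0.6, -0.3, -13.2] opening: 0.0289 
t: 46.72 eef_pos: [0.6062, 0.0628, 0.1975] eef_rot: [1.727, 0.764, -1.726] force: [2.0, -2.1, -13.6] opening: 0.0288 
t: 47.38 eef_pos: [0.605, 0.0633, 0.1998] eef_rot: [1.02, 1.319, -1.023] force: [-1.0, 0.0, -12.8] opening: 0.0296 
t: 48.05 eef_pos: [0.6048, 0.0627, 0.2025] eef_rot: [0.268, 1.557, -0.269] force: [-0.4, -0.4, -13.4] opening: 0.0292
```

```bash

python3 -m handwheel '[[[-0.35,0,0],7,20],[[-0.35,0,0],7,20],[[-0.35,0,0],7,20],[[-0.35,0,0],7,20],[[-0.35,0,0],7,20],[[-0.35,0,0],7,20],[[-0.35,0,0],7,20],[[-0.35,0,0],7,20]]' 110| tr '\n' ' ';echo
python3 -m handwheel '[[[-0.35,0,0],7,20],[[-0.35,0,0],7,20],[[-0.35,0,0],7,20],[[-0.35,0,0],7,20],[[-0.35,0,0],7,20],[[-0.35,0,0],7,20],[[-0.35,0,0],7,20],[[-0.35,0,0],7,20]]' 110| tr '\n' ' ';echo
python3 -m handwheel '[[[-0.35,0,0],-7,20],[[-0.35,0,0],-7,20],[[-0.35,0,0],-7,20],[[-0.35,0,0],-7,20],[[-0.35,0,0],-7,20],[[-0.35,0,0],-7,20],[[-0.35,0,0],-7,20],[[-0.35,0,0],-7,20]]' 110| tr '\n' ' ';echo
python3 -m handwheel '[[[-0.35,0,0],-7,20],[[-0.35,0,0],-7,20],[[-0.35,0,0],-7,20],[[-0.35,0,0],-7,20]]' 110| tr '\n' ' ';echo
```

```text
t: 48.72 eef_pos: [0.6052, 0.0636, 0.205] eef_rot: [1.029, 1.315, -1.031] force: [0.4, -0.5, -15.5] opening: 0.0291 
t: 49.38 eef_pos: [0.606, 0.0633, 0.2083] eef_rot: [1.727, 0.764, -1.727] force: [0.6, -2.1, -12.6] opening: 0.0288 
t: 50.05 eef_pos: [0.6091, 0.0639, 0.2146] eef_rot: [1.025, 1.313, -1.016] force: [-0.5, 0.6, -0.6] opening: 0.0292 
t: 50.38 eef_pos: [0.609, 0.0639, 0.216] eef_rot: [0.651, 1.466, -0.644] force: [0.1, -0.7, 0.2] opening: 0.0288
```

Stopper 2 is free. Into the pan, third spot.

```bash

python3 -m handwheel '[[[-5,0,0],7,20],[[-20,0,0],7,20],[[-25,0,0],7,20],[[-20,0,0],7,20],[[0,0,0],7,20],[[0,0,0],7.1,20],[[0,-18,35.5],0,20],[[0,-18,35.5],0,20]]' 80 >/dev/null
python3 -m handwheel '[[[0,-18,35.5],0,20],[[0,-18,35.5],0,20],[[0,-18,35.5],0,20],[[0,-18,35.5],0,20],[[0,-18,35.5],0,20],[[0,-18,35.5],0,20],[[0,-18,35.5],0,20],[[0,-18,35.5],0,20]]' >/dev/null
python3 -m handwheel '[[[0,-18,35.5],0,20],[[0,0,0],0,20],[[0,0,0],0,20],[[0,0,0],0,20]]' | tr '\n' ' '
python3 - <<'E'
from h import *
to([.411,-.326,.052],-90); print(get_state()["opening"])
E
```

```text
t: 52.05 eef_pos: [0.41, -0.3281, 0.2854] eef_rot: [1.209, 1.205, -1.207] force: [0.1, 1.2, -0.6] opening: 0.0293 t 52.0 pos [ 0.41   -0.3281  0.2854] heading -89.98 xdir [ 0.004 -0.002 -1.   ]
now-axes shift [ 2.334e+02  1.000e-01 -2.600e+00] turn 0.02
after-turn shift [233.4   1.   -2.1]
0.029304969089179685
```

```bash

python3 -m handwheel '[[[40,0,0],0,20],[[40,0,0],0,20],[[40,0,0],0,20],[[40,0,0],0,20],[[40,0,0],0,20],[[30,0,0],0,20],[[3,0,0],0,20],[[0,0,0],0,20]]' | tr '\n' ' ';echo
python3 -m handwheel '[[[0,0,0],0,50],[[0,0,0],0,50],[[0,0,0],0,50],[[0,0,0],0,50],[[-30,0,0],0,50],[[-40,0,0],0,50],[[-40,0,0],0,50],[[-40,0,0],0,50]]' | tr '\n' ' ';echo
python3 -m handwheel '[[[-40,0,0],0,55],[[-18,5,-30],0,55],[[0,16.5,-37.5],0,55],[[0,16.5,-37.5],0,55],[[0,16.5,-37.5],0,55],[[0,16.5,-37.5],0,55],[[0,16.5,-37.5],0,55],[[0,16.5,-37.5],0,55]]' >/dev/null
python3 -m handwheel '[[[0,16.5,-37.5],0,55],[[0,16.5,-37.5],0,55],[[0,16.5,-37.5],0,55],[[0,16.5,-37.5],0,55],[[0,16.5,-37.5],0,55],[[0,8,-4],0,55],[[0,0,0],0,55],[[0,0,0],0,55]]' | tr '\n' ' '
python3 - <<'E'
from h import *
to([.607,.123,.184],-90); head(np.array([.605,.1203,.21]))
E
```

```text
t: 52.72 eef_pos: [0.4092, -0.3258, 0.0502] eef_rot: [1.208, 1.213, -1.207] force: [0.3, -0.5, -0.2] opening: 0.0291 
t: 53.38 eef_pos: [0.408, -0.327, 0.2036] eef_rot: [1.209, 1.209, -1.208] force: [0.8, -0.6, 0.0] opening: 0.0427 
t: 54.72 eef_pos: [0.6022, 0.1195, 0.2597] eef_rot: [1.207, 1.21, -1.208] force: [0.0, -1.2, -0.4] opening: 0.0468 t 54.7 pos [0.6022 0.1195 0.2597] heading -89.88 xdir [ 0. -0. -1.]
now-axes shift [75.7  4.8 -3.5] turn 0.12
after-turn shift [75.7  4.8 -3.5]
pred px 315.9 216.0
circle 318.8 209.8 r 28.7 [0.6066 0.1241 0.21  ]
```

```bash

python3 -m handwheel '[[[5,5,-3],0,55],[[0,0,0],0,55],[[0,0,0],0,55],[[0,0,0],0,55]]' | tr '\n' ' '
python3 - <<'E'
from h import *
to([.608,.1225,.184],-90); head(np.array([.605,.1203,.21]))
E
```

```text
t: 55.1 eef_pos: [0.6071, 0.1214, 0.2544] eef_rot: [1.209, 1.209, -1.21] force: [0.3, -0.7, -0.4] opening: 0.0472 t 55.1 pos [0.6071 0.1214 0.2544] heading -90.03 xdir [-0. -0. -1.]
now-axes shift [70.4  0.9 -1.1] turn -0.03
after-turn shift [70.4  0.9 -1.1]
pred px 307.5 222.4
circle 309.2 213.8 r 28.7 [0.606  0.1255 0.21  ]
```

```bash

python3 -m handwheel '[[[20,1.5,-1.5],0,55],[[30,0,0],0,55],[[20,0,0],0,55],[[0,0,0],0,55],[[0,0,0],0,40]]' 40| tr '\n' ' ';echo
python3 -m handwheel '[[[0,0,0],0,20],[[0,0,0],0,20],[[0,0,0],0,20],[[0,0,0],0,20],[[0,0,0],0,20],[[0,0,0],0,20]]' 100| tr '\n' ' '
python3 - <<'E'
from h import *
to([.6085,.123,.184],-90); s=get_state(); print(s["force"].round(1),s["moment"].round(2))
E
```

```text
t: 55.57 eef_pos: [0.6082, 0.1235, 0.1838] eef_rot: [1.207, 1.211, -1.211] force: [0.7, 0.4, 0.4] opening: 0.0364 
t: 56.07 eef_pos: [0.6086, 0.1234, 0.1851] eef_rot: [1.208, 1.21, -1.209] force: [-2.3, -1.8, 0.5] opening: 0.0293 t 56.1 pos [0.6086 0.1234 0.1851] heading -89.96 xdir [-0. -0. -1.]
now-axes shift [ 1.1 -0.1  0.4] turn 0.04
after-turn shift [ 1.1 -0.1  0.4]
[-2.3 -1.8  0.5] [-0.36  0.79  0.02]
```

```bash

python3 -m handwheel '[[[-0.8,0,0],6,20],[[-0.8,0,0],6,20],[[-0.6,0,0],6,20],[[-0.3,0,0],6,20],[[-0.3,0,0],6,20],[[-0.3,0,0],6,20],[[-0.3,0,0],6,20]]' 110| tr '\n' ' ';echo
python3 -m handwheel '[[[-0.35,0,0],-7,20],[[-0.35,0,0],-7,20],[[-0.35,0,0],-7,20],[[-0.35,0,0],-7,20],[[-0.35,0,0],-7,20],[[-0.35,0,0],-7,20],[[-0.35,0,0],-7,20],[[-0.35,0,0],-7,20]]' 110| tr '\n' ' ';echo
python3 -m handwheel '[[[-0.35,0,0],-7,20],[[-0.35,0,0],-7,20],[[-0.35,0,0],-7,20],[[-0.35,0,0],-7,20],[[-0.35,0,0],-7,20],[[-0.35,0,0],-7,20],[[-0.35,0,0],-7,20],[[-0.35,0,0],-7,20]]' 110| tr '\n' ' ';echo
```

```text
t: 56.65 eef_pos: [0.6084, 0.1234, 0.1867] eef_rot: [1.726, 0.765, -1.728] force: [-0.8, -1.7, -9.4] opening: 0.0292 
t: 57.32 eef_pos: [0.6084, 0.1234, 0.1892] eef_rot: [1.022, 1.318, -1.024] force: [-0.4, -0.8, -10.3] opening: 0.0287 
t: 57.98 eef_pos: [0.6082, 0.1233, 0.192] eef_rot: [0.269, 1.556, -0.27] force: [-0.6, -0.4, -10.2] opening: 0.0292
```

```bash

python3 -m handwheel '[[[-0.35,0,0],7,20],[[-0.35,0,0],7,20],[[-0.35,0,0],7,20],[[-0.35,0,0],7,20],[[-0.35,0,0],7,20],[[-0.35,0,0],7,20],[[-0.35,0,0],7,20],[[-0.35,0,0],7,20]]' 110| tr '\n' ' ';echo
python3 -m handwheel '[[[-0.35,0,0],7,20],[[-0.35,0,0],7,20],[[-0.35,0,0],7,20],[[-0.35,0,0],7,20],[[-0.35,0,0],7,20],[[-0.35,0,0],7,20],[[-0.35,0,0],7,20],[[-0.35,0,0],7,20]]' 110| tr '\n' ' ';echo
python3 -m handwheel '[[[-0.35,0,0],-7,20],[[-0.35,0,0],-7,20],[[-0.35,0,0],-7,20],[[-0.35,0,0],-7,20],[[-0.35,0,0],-7,20],[[-0.35,0,0],-7,20],[[-0.35,0,0],-7,20],[[-0.35,0,0],-7,20]]' 110| tr '\n' ' ';echo
python3 -m handwheel '[[[-0.35,0,0],-7,20],[[-0.35,0,0],-7,20],[[-0.35,0,0],-7,20],[[-0.35,0,0],-7,20],[[-0.35,0,0],-7,20],[[-0.35,0,0],-7,20],[[-0.35,0,0],-7,20],[[-0.35,0,0],-7,20]]' 110| tr '\n' ' ';echo
```

```text
t: 58.65 eef_pos: [0.6082, 0.1235, 0.1947] eef_rot: [1.029, 1.314, -1.032] force: [0.5, -0.6, -11.5] opening: 0.0291 
t: 59.32 eef_pos: [0.6083, 0.1234, 0.1976] eef_rot: [1.726, 0.764, -1.729] force: [0.6, -2.7, -10.9] opening: 0.029 
t: 59.98 eef_pos: [0.608, 0.1237, 0.2001] eef_rot: [1.021, 1.319, -1.024] force: [0.5, 0.6, -10.7] opening: 0.0287 
t: 60.65 eef_pos: [0.6077, 0.1237, 0.2029] eef_rot: [0.269, 1.557, -0.27] force: [-0.1, 0.2, -12.0] opening: 0.0286
```

```bash

python3 -m handwheel '[[[-0.35,0,0],7,20],[[-0.35,0,0],7,20],[[-0.35,0,0],7,20],[[-0.35,0,0],7,20],[[-0.35,0,0],7,20],[[-0.35,0,0],7,20],[[-0.35,0,0],7,20],[[-0.35,0,0],7,20]]' 110| tr '\n' ' ';echo
python3 -m handwheel '[[[-0.35,0,0],7,20],[[-0.35,0,0],7,20],[[-0.35,0,0],7,20],[[-0.35,0,0],7,20],[[-0.35,0,0],7,20],[[-0.35,0,0],7,20],[[-0.35,0,0],7,20],[[-0.35,0,0],7,20]]' 110| tr '\n' ' ';echo
python3 -m handwheel '[[[-0.35,0,0],-7,20],[[-0.35,0,0],-7,20],[[-0.35,0,0],-7,20],[[-0.35,0,0],-7,20],[[-0.35,0,0],-7,20],[[-0.35,0,0],-7,20],[[-0.35,0,0],-7,20],[[-0.35,0,0],-7,20]]' 110| tr '\n' ' ';echo
python3 -m handwheel '[[[-0.35,0,0],-7,20],[[-0.35,0,0],-7,20],[[-0.35,0,0],-7,20],[[-0.35,0,0],-7,20]]' 110| tr '\n' ' ';echo
```

```text
t: 61.32 eef_pos: [0.6075, 0.1239, 0.2053] eef_rot: [1.029, 1.315, -1.033] force: [-0.1, -0.2, -13.0] opening: 0.0293 
t: 61.98 eef_pos: [0.6075, 0.1239, 0.2082] eef_rot: [1.726, 0.765, -1.731] force: [-0.5, -0.8, -11.0] opening: 0.0288 
t: 62.65 eef_pos: [0.6111, 0.1247, 0.2144] eef_rot: [1.025, 1.314, -1.018] force: [-0.5, 0.6, -0.6] opening: 0.0289 
t: 62.98 eef_pos: [0.6111, 0.1247, 0.2159] eef_rot: [0.652, 1.467, -0.646] force: [0.6, -0.3, -0.8] opening: 0.0294
```

```bash

python3 -m handwheel '[[[-5,0,0],7,20],[[-20,0,0],7,20],[[-25,0,0],7,20],[[-20,0,0],7,20],[[0,0,0],7,20],[[0,0,0],7.1,20],[[0,-17.2,34.8],0,20],[[0,-17.2,34.8],0,20]]' 80 >/dev/null
python3 -m handwheel '[[[0,-17.2,34.8],0,20],[[0,-17.2,34.8],0,20],[[0,-17.2,34.8],0,20],[[0,-17.2,34.8],0,20],[[0,-17.2,34.8],0,20],[[0,-17.2,34.8],0,20],[[0,-17.2,34.8],0,20],[[0,-17.2,34.8],0,20]]' >/dev/null
python3 -m handwheel '[[[0,-17.2,34.8],0,20],[[0,-17.2,34.8],0,20],[[0,-17.2,34.8],0,20],[[0,0,0],0,20],[[0,0,0],0,20],[[0,0,0],0,20]]' | tr '\n' ' '
python3 - <<'E'
from h import *
to([.387,-.3275,.062],-90); print(get_state()["opening"])
c=snap("wrist","w11"); im=c["color"].astype(int)
m=((im[:,:,0]<150)&(im[:,:,0]-im[:,:,2]>40)).astype(np.uint8)
a=[proj(c,[x,y,.01]).round() for x in (.35,.51) for y in (-.37,-.28)]; print(a)
n,l,st,ce=cv2.connectedComponentsWithStats(m)
for i in range(1,n):
    if st[i,4]>60: print(st[i].tolist(),onz(c,*ce[i],.02).round(3))
E
```

```text
t: 64.82 eef_pos: [0.3862, -0.3289, 0.2853] eef_rot: [1.211, 1.205, -1.208] force: [-0.6, 0.8, -0.3] opening: 0.029 t 64.8 pos [ 0.3862 -0.3289  0.2853] heading -90.07 xdir [ 0.003 -0.001 -1.   ]
now-axes shift [ 2.233e+02  1.000e-01 -1.700e+00] turn -0.07
after-turn shift [223.3   0.8  -1.4]
0.029043775299657994
[array([280., 183.]), array([278., 108.]), array([411., 183.]), array([417., 108.])]
[0, 0, 256, 400, 2845] [ 0.155 -0.373  0.02 ]
[316, 0, 4, 102, 294] [ 0.394 -0.217  0.02 ]
[383, 0, 219, 326, 2952] [ 0.606 -0.304  0.02 ]
[580, 85, 60, 60, 3008] [ 0.729 -0.286  0.02 ]
[350, 129, 58, 36, 1243] [ 0.466 -0.323  0.02 ]
[318, 142, 27, 28, 588] [ 0.411 -0.334  0.02 ]
[450, 180, 28, 56, 727] [ 0.57  -0.393  0.02 ]
[501, 196, 25, 33, 562] [ 0.637 -0.404  0.02 ]
[260, 230, 100, 141, 6349] [ 0.386 -0.504  0.02 ]
[528, 280, 112, 120, 6622] [ 0.777 -0.606  0.02 ]
[139, 350, 22, 26, 70] [ 0.16  -0.629  0.02 ]
[459, 350, 21, 24, 85] [ 0.612 -0.629  0.02 ]
[175, 366, 29, 34, 85] [ 0.22  -0.665  0.02 ]
[416, 367, 29, 33, 81] [ 0.552 -0.667  0.02 ]
```

```bash

python3 -m handwheel '[[[40,1,-28],0,20],[[40,0,0],0,20],[[40,0,0],0,20],[[40,0,0],0,20],[[40,0,0],0,20],[[25,0,0],0,20],[[3,0,0],0,20],[[0,0,0],0,20]]' | tr '\n' ' ';echo
python3 -m handwheel '[[[0,0,0],0,48],[[0,0,0],0,48],[[0,0,0],0,48],[[0,0,0],0,48],[[-30,0,0],0,48],[[-40,0,0],0,50],[[-40,0,0],0,50],[[-40,0,0],0,50]]' | tr '\n' ' ';echo
python3 -m handwheel '[[[-40,0,0],0,50],[[-40,0,0],0,50],[[-10,0,0],0,50],[[0,0,0],0,50],[[0,0,0],0,50],[[0,0,0],0,50]]' | tr '\n' ' ';echo
python3 - <<'E'
from h import *
c=snap("wrist","w12"); im=c["color"].astype(int)
m=((im[:,:,0]<150)&(im[:,:,0]-im[:,:,2]>40)).astype(np.uint8)
n,l,st,ce=cv2.connectedComponentsWithStats(m)
for i in range(1,n):
    p=onz(c,*ce[i],.02)
    if st[i,4]>60 and abs(p[0]-.43)<.1 and abs(p[1]+.325)<.07: print(st[i].tolist(),p.round(3))
# bottle mouths & wedge & row in top and scene cameras: dark mouth centres
a=read_camera("top"); b=load("top0"); np.save("pics/t4.npy",a,allow_pickle=True)
d=np.abs(a["color"].astype(int)-b["color"].astype(int)).max(2)
d=cv2.morphologyEx((d>45).astype(np.uint8),cv2.MORPH_OPEN,np.ones((2,2)))
n,l,st,ce=cv2.connectedComponentsWithStats(d)
for i in range(1,n):
    if st[i,4]>12: print("changed",st[i].tolist(),onz(a,*ce[i],.1).round(3))
for i,y in enumerate([.123,.063,0,-.0625]):
    u,v=proj(a,[.606,y,.19]); print("lip",i+1,u.round(1),v.round(1),a["color"][int(round(v)),int(round(u))])
E
```

```text
t: 65.53 eef_pos: [0.3864, -0.3029, 0.0613] eef_rot: [1.209, 1.213, -1.208] force: [0.2, 0.6, 0.7] opening: 0.0286 
t: 66.2 eef_pos: [0.3853, -0.3043, 0.2147] eef_rot: [1.21, 1.208, -1.21] force: [0.4, -1.3, -0.5] opening: 0.0428 
t: 66.7 eef_pos: [0.3848, -0.3035, 0.3012] eef_rot: [1.21, 1.211, -1.21] force: [-1.0, 0.8, -0.4] opening: 0.0427 
[300, 143, 45, 46, 1095] [ 0.398 -0.323  0.02 ]
[378, 150, 26, 27, 559] [ 0.482 -0.32   0.02 ]
[350, 158, 27, 26, 537] [ 0.449 -0.329  0.02 ]
changed [289, 205, 14, 6, 47] [0.638 0.051 0.1  ]
changed [315, 205, 10, 5, 31] [ 0.637 -0.018  0.1  ]
changed [342, 204, 8, 6, 29] [ 0.637 -0.089  0.1  ]
changed [331, 206, 7, 4, 16] [ 0.633 -0.057  0.1  ]
changed [357, 209, 17, 45, 502] [ 0.558 -0.137  0.1  ]
changed [257, 211, 7, 23, 106] [0.6  0.15 0.1 ]
changed [289, 210, 5, 5, 16] [0.624 0.062 0.1  ]
changed [346, 211, 8, 22, 71] [ 0.593 -0.1    0.1  ]
changed [327, 212, 5, 15, 34] [ 0.601 -0.041  0.1  ]
changed [305, 215, 4, 9, 20] [0.603 0.021 0.1  ]
changed [283, 218, 3, 8, 18] [0.598 0.082 0.1  ]
changed [304, 225, 8, 9, 28] [0.576 0.018 0.1  ]
changed [281, 229, 9, 6, 23] [0.57  0.079 0.1  ]
changed [326, 228, 5, 5, 14] [ 0.571 -0.038  0.1  ]
changed [408, 243, 131, 157, 10348] [ 0.306 -0.426  0.1  ]
changed [181, 250, 23, 34, 293] [0.486 0.328 0.1  ]
changed [423, 259, 16, 23, 236] [ 0.452 -0.31   0.1  ]
changed [422, 283, 20, 21, 237] [ 0.392 -0.308  0.1  ]
changed [0, 395, 7, 5, 32] [0.166 0.797 0.1  ]
changed [8, 396, 9, 4, 23] [0.164 0.775 0.1  ]
lip 1 265.5 211.7 [57 45 40]
lip 2 288.9 211.1 [54 42 37]
lip 3 313.4 210.3 [54 43 38]
lip 4 337.7 209.7 [54 43 38]
```

```bash
python3 - <<'E'
from h import *
a=load("t4"); b=load("t3"); 
d=np.abs(a["color"].astype(int)-b["color"].astype(int)).max(2)
for n,(x0,y0,x1,y1) in {"bay+wedge":(350,202,380,265),"row bodies":(248,215,350,245),"bottle4":(330,202,350,235)}.items(): print(n,"changed px",(d[y0:y1,x0:x1]>40).sum(),"max",d[y0:y1,x0:x1].max())
c=a["color"]; print("wedge column", c[235:268,365].sum(1).tolist())
for z,y in ((.052,-.141),): print("thick end row predicted",proj(a,[.517,y,z]).round(1))
print(get_state()["t"],get_state()["force"].round(1))
E
```

```text
bay+wedge changed px 1 max 48
row bodies changed px 85 max 113
bottle4 changed px 70 max 108
wedge column [248, 251, 259, 261, 263, 268, 273, 278, 281, 287, 291, 290, 296, 304, 301, 311, 293, 339, 675, 653, 647, 649, 647, 649, 653, 651, 426, 348, 367, 371, 369, 361, 347]
thick end row predicted [364.9 251.1]
66.8 [-0.9 -0.1 -0. ]
```

```bash
python3 - <<'E'
from h import *
a=load("t4")["color"]; b=load("t3")["color"]; z=load("top0")["color"]
d=(np.abs(a.astype(int)-b.astype(int)).max(2)>40).astype(np.uint8)[198:250,245:355]
n,l,st,ce=cv2.connectedComponentsWithStats(d)
for i in range(1,n):
    if st[i,4]>5: print((st[i]+[245,198,0,0,0]).tolist())
# dark mouth centroid, each bottle, both pictures
for nm,im in (("t3",b),("t4",a)):
    m=(im.max(2)<75).astype(np.uint8); m[:203]=0; m[220:]=0; m[:,:258]=0; m[:,350:]=0
    n,l,st,ce=cv2.connectedComponentsWithStats(m); print(nm,[(ce[i].round(1).tolist(),int(st[i,4])) for i in range(1,n) if st[i,4]>12])
# scene camera: dark mouths cast to height .19
c=read_camera("scene"); im=c["color"]
for i,y in enumerate([.123,.063,0,-.0625]):
    u,v=proj(c,[.606+.0025*(y+.06)/.18,y,.19]); u0,v0=int(u),int(v)
    w=im[v0-9:v0+10,u0-9:u0+10].max(2)<85; q=np.argwhere(w); print(i+1,(u.round(1),v.round(1)),(q.mean(0)[::-1]+[u0-9,v0-9]).round(1) if len(q) else None,len(q))
E
```

```text
[284, 203, 17, 14, 120]
[260, 204, 17, 13, 104]
[309, 204, 12, 13, 94]
[335, 204, 12, 5, 26]
[334, 211, 11, 5, 31]
[284, 227, 4, 6, 8]
[301, 228, 4, 5, 7]
t3 [([338.8, 209.8], 36), ([272.1, 213.0], 42), ([295.7, 212.2], 32), ([318.5, 213.4], 30)]
t4 [([314.7, 210.3], 35), ([338.7, 208.5], 34), ([266.4, 210.5], 33), ([275.6, 211.9], 32), ([290.5, 210.9], 35), ([298.7, 211.4], 20)]
1 (np.float64(366.1), np.float64(211.0)) [366.4 210.6] 23
2 (np.float64(347.2), np.float64(196.2)) [347.7 194.6] 20
3 (np.float64(328.5), np.float64(181.7)) [328.9 180.7] 21
4 (np.float64(311.2), np.float64(168.2)) [310.5 168. ] 18
```

```bash
python3 - <<'E'
from h import *
t=load("t4"); s=read_camera("scene")
T=[(266.4,210.5),(290.5,210.9),(314.7,210.3),(338.7,208.5)]; S=[(366.4,210.6),(347.7,194.6),(328.9,180.7),(310.5,168.0)]
for i in range(4):
    o1,d1=ray(t,*T[i]); o2,d2=ray(s,*S[i]); k=np.linalg.lstsq(np.c_[d1,-d2],o2-o1,rcond=None)[0]
    p,q=o1+k[0]*d1,o2+k[1]*d2; print(i+1,((p+q)/2).round(4),"gap mm",(np.linalg.norm(p-q)*1e3).round(1))
E
```

```text
1 [0.6083 0.1217 0.1904] gap mm 2.6
2 [0.6051 0.0598 0.1914] gap mm 2.7
3 [ 0.6051 -0.0025  0.1907] gap mm 2.3
4 [ 0.608  -0.0644  0.1907] gap mm 2.4
```

All four lips triangulate to 190–191 mm height at 62 mm spacing, so every bottle is standing and seated. The wedge is unmoved and the robot is clear of everything, so I hand in.

```bash
python3 -c "
from plant import *
print(close_job())"
```

```text
the job is handed in; nothing more can be done
None
```

The job is done and handed in at about 67 s of the 210 s allowed. The wedge was driven home first, then all four stoppers were twisted out and put in the steel pan.

- **Wedge:** set thin end first into the bay and driven until it stopped against the back rail. At the stop the push rose from 22 to 45 N without further movement. The jaw had moved about 9.1 mm, and the wedge hadn't shifted by the final top picture. I did not measure the stop pad's travel directly. The first stopper estimates put bottle 1 about 5 mm along the row, which agrees with the 4–5 mm expected.
- **Stoppers:** worked out in the order 4, 3, 2, 1 by twisting back and forth under pulls of 6 to 16 N. My last look at the pan found three dark patches, one the size of two heads. I took that as all four stoppers in the pan.
- **Bottles and bench:** all four mouths show open, with lips at 190–191 mm height, about 62 mm apart. I saw no change at the loose things on the bench, apart from the area the arm itself covered in the last top picture.

**Small disagreements:**
- Bottle 4's mouth appears 2–3 mm further from the robot than after its own stopper came out. I took this as a small slide between the rails, because its height and place in the row are right.
- While I was setting the wedge down and starting to drive it, it pressed the bay floor with up to 42 N through the gripped wedge. I eased that off before driving on.
- One crop checking the bay showed the wrong end of the rack, so I relied on force readings for that step.
- I reached the picture limit after the first stopper, so later checks were made by measurement only.

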